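# Hang the tongs caddy on the keeper hook

## Task

Hang the steel tongs caddy by its eye on the keeper hook of the tool board: push in along the peg so that the eye swings the flap up, on until you feel it bear on the back plate with a few newtons, and let it down onto the peg so that the flap drops shut behind the eye. Then draw the caddy out against the shut flap and hold it there a moment with a pull of a few newtons, ease it back flush against the plate and leave it hanging freely. Do not force the hook or the flap, and leave the other things on the counter where they are.

Things in the scene. Friction and masses are not known exactly. Their poses are not given: they have to be found in the camera images.
- caddy: Loose steel caddy: open trough 140 mm long (x), 54 mm wide (y), 85 mm high to the rim, upright walls 3 mm thick, 0.3 to 0.5 kg. Origin: centre of its underside; z up; +x points to its back wall, the one with the eye. It is held from above across its 54 mm width; held about x = -35 mm, near the end without eye, the gripper stays clear of the hook.
- eye (a point): Centre of the caddy's hanging eye, on the eye's outer (back) face: at x = 70, y = 0, z = 107 mm in the caddy's frame, 22 mm above the rim. The eye is a flat upright steel ring 4 mm thick, hole 17 mm, outside 34 mm, on the top edge of the back wall, flush with its outer face. Axes as the caddy; the hole runs along x.
- board: Fixed wooden tool board upright on the counter: 376 mm wide (y), 22 mm thick (frame 30 mm), 300 mm high. Origin: at counter level under the middle of its front face; z up; -x points out of the front, the side with the hook. A bench scraper and a pastry wheel, part of it, hang beside the hook, 45 mm or more to either side, standing out at most 16 mm.
- hook: Steel keeper hook fixed on the board. Origin: where the peg's axis meets the face of its back plate, 205 mm above the counter. Axes as the board: -x points out along the peg, z up. Home: the eye's back face is on the plate (point eye at x = 0); resting on the peg, the eye's centre is at z = -3 mm. The caddy's yaw then equals the hook's. The peg and plate are rigid; forces over 25 N harm them.
- peg_tip (a point): Centre of the rounded tip of the hook's peg, at x = -46, z = +16 mm in the hook's frame. The peg is a round bar 9 mm thick that rises outward: at 12 degrees for the first 22 mm from the back plate, then at 25 degrees to this tip. Above it two cheeks, 26 mm apart overall, reach 32 mm out from the plate; their lower edge is at z = +35 mm.
- flap (a joint): Flap angle, rad: 0 hanging shut, up to 1.35 as its lip swings in towards the back plate and up; it cannot swing outward. No spring: its weight (40 g) shuts it, an eye pushed in along the peg lifts it with under 1 N, and it drops behind the eye once the eye is home within about 2 mm and let down on the peg. Shut, it leaves the eye some 7 to 10 mm of play. More than 10 N bends it.
- flap_lip (a point): Centre of the rounded lip, 6 mm thick, at the lower end of the hook's flap, a steel leaf 14 mm wide and 30 mm long. Shut, the lip hangs just above the peg; the flap's pivot is at x = -26, z = +39 mm in the hook's frame.
- loaf: Bystander: round loaf, 144 mm across, 78 mm high, origin at the centre of its underside.
- crock: Bystander: white stoneware cup, 84 mm across, 100 mm high, origin at the centre of its underside.
- dredger: Bystander: aluminium flour dredger, 66 mm across, 116 mm high, origin at the centre of its underside.
- plate: Upright steel back plate of the hook, 44 mm wide, from 106 mm below to 52 mm above the hook's origin. Origin and axes are those of the hook; the eye and the caddy's back wall lie flush on it when home.
Not all that is in view belongs to the job. What is shaped like the caddy but green or orange is not meant.

How it is judged:
By the outcome, as a careful person would: the job done as asked, in the order asked, and still so for the second after the job is handed in, with the robot touching nothing.
It also fails if it takes over 72 s, if anything falls off the work surface, if the arm or the gripper's body presses on something with over 40 N, if the wrist force passes 120 N, or if a joint passes its speed limit or range.

## Robot

A 7-joint arm with a two-finger parallel gripper is mounted at the origin on the work surface. World frame = base frame: x ahead of the robot, y to its left, z up, the work surface at z = 0. Lengths are in m, angles in rad, forces in N, time in s.
With the tool pointing down it reaches from about 0.35 to 0.9 m from the base axis. Payload 8.1 kg.
Tool frame: the origin (TCP) lies on the centre line of the jaws, within the pads' length; the fingertips stand arm.tip_extent ahead of it and the grasp point (between the pads) lies 3 mm ahead of it (arm.tip_extent is the distance from the TCP to the fingertips, in m); y points along the fingers, z is the direction in which the jaws open and shut, and the axes are right-handed (so a half turn about y gives the same grasp; the last joint's range is limited). The gripper opens to 92 mm and grips with 3 to 60 N. Pads are 19 mm wide; open, the fingers measure 130 mm over their backs; the gripper's body (75 mm by 190 mm) begins 47 mm behind the grasp point.
Start: joints at [-1.301, 0.434, 0.025, 1.573, -0.012, 1.134, -0.075], TCP at [0.228, 0.582, 0.249] pointing down, gripper open.
Joint ranges: [-2.62, 2.62], [-0.44, 2.09], [-1.27, 1.32], [0.08, 2.57], [-1.32, 4.46], [0.12, 2], [-2.74, 2.74]. Speed limits (rad/s): [2.22, 2.22, 3.01, 3.01, 3.14, 3.14, 3.14].

## Interface

Orientations are given as a rotation vector (axis times angle).
In Python, from cell import observe, get_image, sign_off, boxes_of, place_of, arm gives the robot as it stands.
- The arm moves only by the tool arm_command, never from a script. Its argument "plan" is a list of rows, each a list of 2 entries, a list of its own where there are three numbers: the shift along the tool's x, y, z in m, then the turn, a rotation vector about the tool's x, y, z in degrees. In form: [[[tx, ty, tz], [ax, ay, az]], ...]. A call has 1 to 5 rows; each row is the pose to reach, as a shift and turn from the pose commanded when the call began, along the tool's axes at that moment; what a row does not reach only later rows make up. A row lasts 1/10 s, in which the tool goes at most 50 mm and 8.59 degrees, less where a joint would pass 70% of its speed; a pose out of reach is approached as far as the arm can. A call with a gripper value outside its range is refused whole. "fingers" is the closure, from -1 (fully open) to 1 (shut), set as the call begins (left out, the last holds). The fingers move at their own pace and stop on an object; "squeeze" is the grip in N (left out, the last holds). Time passes only in rows, so rows that repeat a pose let the fingers close. It gives the time, the measured TCP pose, the force and the opening at its end, in the units of the state.
- observe(): the state, without advancing time (a new reading comes with each control period).
- get_image(name): name is "scene" or "side" or "wrist"; returns a dict with "color" (384x512x3 uint8, red, green, blue), "camera_matrix" (3x3 intrinsics, pixels), "distortion" ([k1, k2, p1, p2, k3] as OpenCV has them; the pictures are not rectified), "world_to_cam" (4x4, takes a point from world to camera coordinates); the wrist camera has in their place "mount" (4x4, takes a point from camera to tool coordinates, whose origin is the TCP and whose axes are the tool frame's). Camera axes: x right, y up, looking along -z (the intrinsics and any distortion apply to the point x, -y, -z); pixel columns grow to the right and rows downward; lengths in m; the calibration is good to about 2 mm. A picture is of the moment at which its call begins: read the wrist's pose just before it. There is no depth.
- sign_off(): hands the job in, once; it reports no verdict.
Trained networks look in a picture, given as the dict that the camera call returned (one of the last four; its "shot" number tells which), for a name from the list of things; names that differ only in an ending like _2 or _b are one class to them, and where a whole thing is asked for, a point or a joint stands for the part that bears it (a point fixed in the world has none). Each returns a list of dicts, best first, with "confidence" (0 to 1); they miss things now and then, are a little off and sometimes report something else, mostly with a low value. They report only what shows in the picture. A call takes as long as a camera call. They do not tell look-alikes from the thing itself.
- boxes_of(picture, thing): "point" ([column, row] in pixels, amid what is visible of it).
- place_of(picture, thing): "point" ([column, row] in pixels: a listed point, or the origin of a listed thing).
The state is a dict: "clock": time; "joints": joint angles; "dq": joint speeds; "joint_efforts": joint torques, N m; "position": TCP position; "ee_rot": TCP orientation; "force": force on the tool from outside, world axes, zero at the start; "ft_torque": the same for the moment, N m; "width": opening from 0.0 (shut) to 1.0 (fully open).
Only numpy, scipy, OpenCV 4.12 (cv2) and the standard library are available. Lean on these libraries where they do the work, as an engineer would, in place of code of your own. Each camera call takes 0.05 s, during which the arm holds its last target.

## Working session

There is one attempt and no reset: what is moved stays moved. The work goes in short steps, Python scripts to look and compute and a tool call to move; the robot and the scene stay as the last step left them, time stands still between calls to the robot, and variables do not carry over. Pictures are saved under pics/ and viewed, and the job is handed in when it is done.

Besides the shell and the picture viewer there is one more tool, called after "Emit:" as a command line: name --argument value ..., lists and objects as JSON in quotes. arm_command: Moves the arm, as the interface text tells. Its arguments: {"type":"object","properties":{"plan":{"type":"array","items":{"type":"array"}},"fingers":{"type":"number"},"squeeze":{"type":"number"}},"required":["plan"]}

```bash
ls -R . | head -30; mkdir -p pics
cat > h.py <<'E'
import numpy as np, cv2
from scipy.spatial.transform import Rotation as R
from scipy.optimize import least_squares
from cell import observe,get_image,sign_off,boxes_of,place_of,arm
def save(p,n,crop=None,scale=1):
    im=p['color'][:,:,::-1]
    if crop: c0,r0,c1,r1=crop; im=im[r0:r1,c0:c1]
    if scale!=1: im=cv2.resize(im,None,fx=scale,fy=scale,interpolation=cv2.INTER_CUBIC)
    cv2.imwrite('pics/'+n,im)
def c2w(p,s=None):
    if 'world_to_cam' in p: return np.linalg.inv(np.array(p['world_to_cam']))
    T=np.eye(4);T[:3,:3]=R.from_rotvec(s['ee_rot']).as_matrix();T[:3,3]=s['position']
    return T@np.array(p['mount'])
def ray(p,px,s=None):
    u=cv2.undistortPoints(np.array([[px]],float),np.array(p['camera_matrix']),np.array(p['distortion'],float))[0,0]
    T=c2w(p,s); d=T[:3,:3]@np.array([u[0],-u[1],-1]); return T[:3,3],d/np.linalg.norm(d)
def proj(p,X,s=None):
    T=np.linalg.inv(c2w(p,s)); X=np.atleast_2d(X); c=X@T[:3,:3].T+T[:3,3]
    c=c*[1,-1,-1]
    return cv2.projectPoints(c,np.zeros(3),np.zeros(3),np.array(p['camera_matrix']),np.array(p['distortion'],float))[0][:,0]
def tri(rays):
    A=0;b=0
    for o,d in rays:
        M=np.eye(3)-np.outer(d,d);A=A+M;b=b+M@o
    X=np.linalg.solve(A,b); return X,[np.linalg.norm((np.eye(3)-np.outer(d,d))@(X-o)) for o,d in rays]
def onz(p,px,z,s=None):
    o,d=ray(p,px,s); return o+d*(z-o[2])/d[2]
E
python3 - <<'E'
from h import *
s=observe();print(s)
print(getattr(arm,'tip_extent',None),[a for a in dir(arm) if a[0]!='_'])
for n in ['scene','side','wrist']:
    p=get_image(n); save(p,n+'0.png',scale=1.5)
    for t in ['caddy','eye','hook','peg_tip','flap_lip','board','loaf','crock','dredger']:
        print(n,t,[(np.round(q['point']).tolist(),round(q['confidence'],2)) for q in place_of(p,t)[:4]])
E
```

```text
.:
pics

./pics:
{'clock': 0.0, 'joints': array([-1.30060863,  0.43521372,  0.02494317,  1.57407672, -0.01160281,
        1.13398353, -0.075116  ]), 'dq': array([-1.26523575e-04,  6.62347444e-04, -8.50073686e-04, -1.91581198e-03,
        5.38573046e-04,  8.79678929e-04, -6.29853422e-05]), 'joint_efforts': array([-7.11962894e-04, -6.67855024e+01,  9.84521583e-01, -3.14455104e+01,
       -6.08005025e-02,  4.30322159e-02,  1.51814506e-04]), 'position': array([0.22749708, 0.58162804, 0.24795823]), 'ee_rot': array([-1.55246131,  0.29271544, -0.29246091]), 'force': array([-0.620933  ,  0.28875569,  1.16267593]), 'ft_torque': array([-0.03689687,  0.04538579,  0.02562409]), 'width': 0.9998327485768213}
0.022 ['PlanningError', 'tip_extent']
scene caddy [([185.0, 230.0], 0.93), ([106.0, 253.0], 0.85), ([160.0, 192.0], 0.73), ([219.0, 185.0], 0.66)]
scene eye [([68.0, 216.0], 0.83), ([130.0, 177.0], 0.79), ([227.0, 141.0], 0.63), ([202.0, 192.0], 0.58)]
scene hook [([418.0, 154.0], 0.74), ([308.0, 284.0], 0.64)]
scene peg_tip [([427.0, 165.0], 0.6)]
scene flap_lip []
scene board [([398.0, 219.0], 0.65)]
scene loaf [([308.0, 282.0], 0.92)]
scene crock [([166.0, 298.0], 0.68), ([418.0, 156.0], 0.42)]
scene dredger [([274.0, 204.0], 0.75)]
side caddy [([340.0, 199.0], 0.93), ([280.0, 207.0], 0.91), ([286.0, 166.0], 0.8), ([335.0, 244.0], 0.59)]
side eye [([362.0, 226.0], 0.97), ([300.0, 130.0], 0.96), ([282.0, 190.0], 0.66), ([328.0, 159.0], 0.59)]
side hook []
side peg_tip []
side flap_lip []
side board [([176.0, 374.0], 0.82)]
side loaf [([175.0, 252.0], 0.56)]
side crock [([228.0, 183.0], 0.73)]
side dredger [([281.0, 204.0], 0.71), ([280.0, 272.0], 0.7), ([174.0, 250.0], 0.29)]
wrist caddy []
wrist eye []
wrist hook []
wrist peg_tip []
wrist flap_lip []
wrist board []
wrist loaf []
wrist crock []
wrist dredger []
```

View pics/scene0.png

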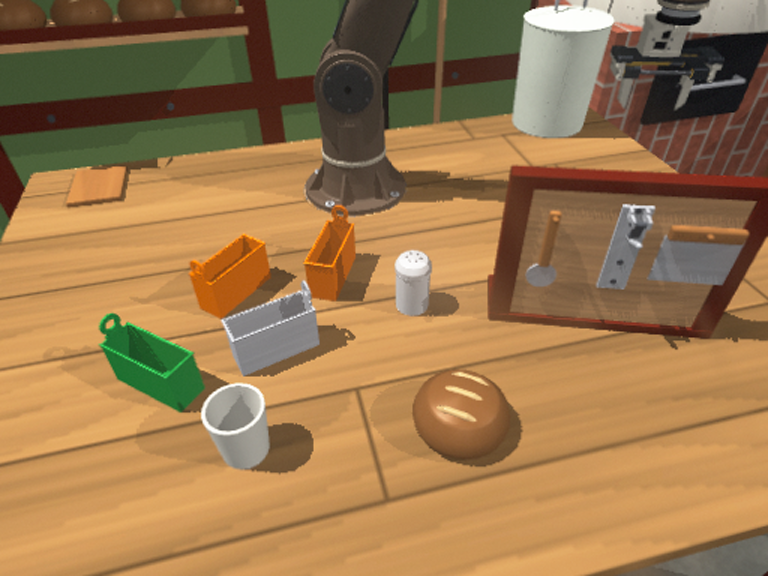

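View pics/side0.png

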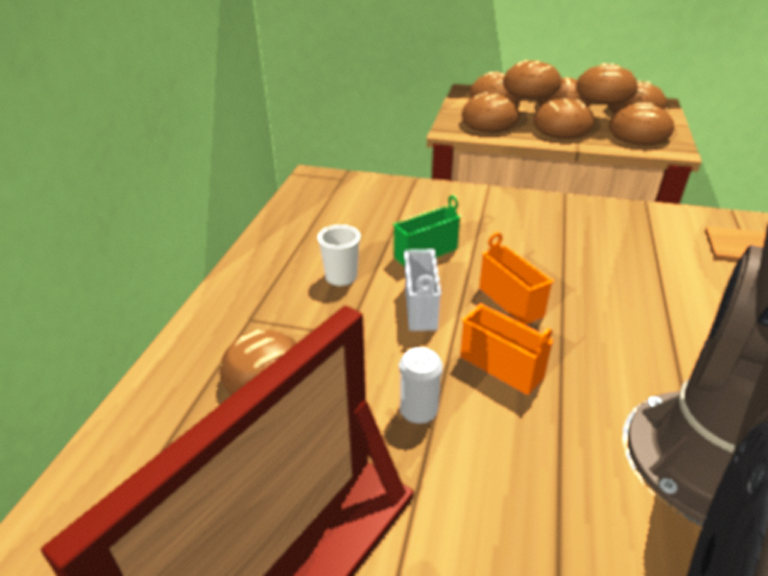

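View pics/wrist0.png

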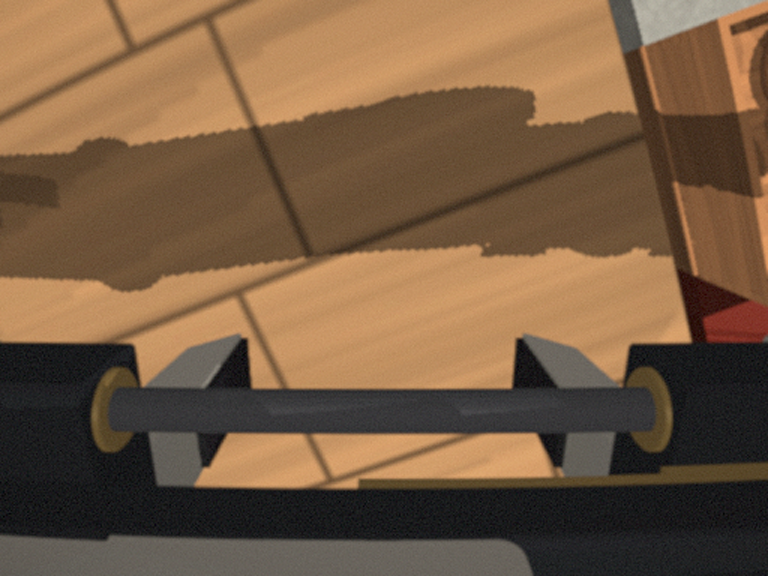

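Look-alikes: steel (scene 185,230 / side 280,207), green (106,253 / 286,166), orange (160,192 / 340,199), orange (219,185 / 335,244). The grey one is the steel caddy and its eye is at scene (202,192), side (282,190). I'll measure it and check a close crop.

Run:
```python
from h import *
a=get_image('scene'); b=get_image('side')
save(a,'sc1.png',(130,170,260,270),5); save(b,'sd1.png',(240,140,340,240),5)
save(a,'sc_hook.png',(320,100,512,240),4)
def f(p,t): return [(np.round(q['point'],1).tolist(),round(q['confidence'],2)) for q in place_of(p,t)[:5]]
for t in ['caddy','eye','dredger','crock','loaf']: print(t,f(a,t),f(b,t))
for pa,pb in [((185,230),(280,207)),((202,192),(282,190))]:
    print(tri([ray(a,pa),ray(b,pb)]))
for t in ['board','hook','peg_tip','flap_lip']: print(t,f(a,t))
print('cam',c2w(a)[:3,3],c2w(b)[:3,3])
for px in [(185,230)]: print(onz(a,px,0))
```

```text
caddy [([184.9, 234.0], 0.84), ([160.2, 191.6], 0.81), ([105.8, 255.4], 0.79), ([217.7, 181.0], 0.55)] [([340.1, 199.1], 0.87), ([283.4, 205.3], 0.68), ([333.4, 242.7], 0.68), ([286.6, 163.5], 0.63)]
eye [([225.3, 141.0], 0.89), ([132.2, 181.7], 0.86), ([70.8, 218.9], 0.73), ([202.4, 193.4], 0.69)] [([327.8, 160.1], 0.97), ([364.8, 226.4], 0.97), ([285.0, 192.1], 0.8), ([298.9, 129.4], 0.8), ([178.1, 247.9], 0.65)]
dredger [([271.6, 202.2], 0.61)] [([280.4, 275.0], 0.66)]
crock [([166.6, 295.4], 0.58), ([307.6, 282.9], 0.39)] [([227.6, 183.2], 0.59)]
loaf [([306.8, 282.5], 0.93)] [([177.3, 248.9], 0.98)]
(array([ 0.49025365, -0.2416218 ,  0.00093654]), [np.float64(0.004523262085548304), np.float64(0.00452326208554839)])
(array([ 0.47675911, -0.1834343 ,  0.10850033]), [np.float64(0.004631993869675508), np.float64(0.004631993869675551)])
board [([394.6, 220.5], 0.73)]
hook [([418.6, 155.9], 0.9)]
peg_tip [([426.3, 164.7], 0.94)]
flap_lip [([420.7, 157.4], 0.4)]
cam [ 1.15493241 -0.21955415  0.70020476] [0.33800071 0.66518436 0.74483117]
[ 0.48423398 -0.24434929  0.        ]
```

View pics/sc1.png

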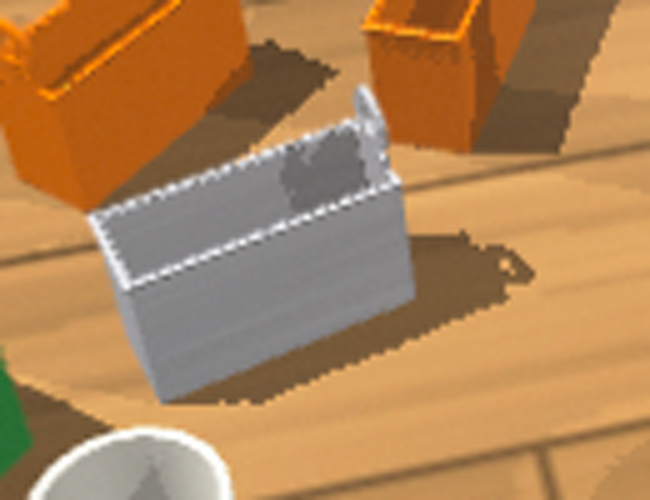

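View pics/sd1.png

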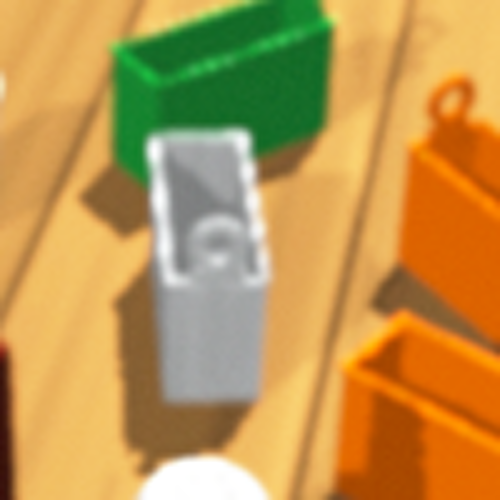

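View pics/sc_hook.png

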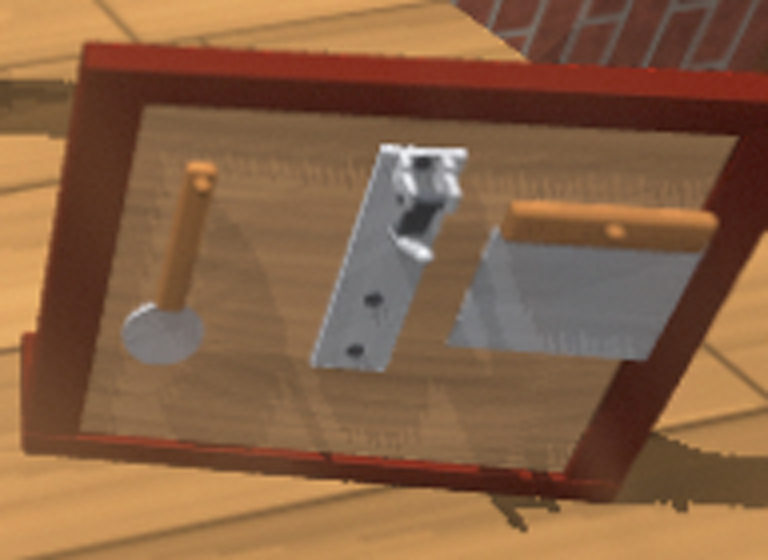

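Steel caddy confirmed: it is grey, between the green and orange ones. In the scene its rim corners are at about (148,213), (156,227) and (210,207). The hook plate spans (415,137) to (436,138) at the top and (398,191) to (416,192) at the bottom. Next I'll fit poses to these corners.

Run:
```python
from h import *
a=get_image('scene'); b=get_image('side')
def W(q,P,z0=0):
    c,s=np.cos(q[2]),np.sin(q[2]);P=np.array(P,float)/1000
    return np.c_[q[0]+c*P[:,0]-s*P[:,1],q[1]+s*P[:,0]+c*P[:,1],P[:,2]+z0]
A=[((-70,27,85),(148.4,213.4)),((-70,-27,85),(155.6,227.4)),((70,-27,85),(209.6,206.6)),((-70,-27,0),(163,250.4)),((70,-27,0),(212.6,229.4)),((70,0,107),(203,193))]
B=[((-70,-27,85),(270.4,168)),((-70,27,85),(289.6,167)),((70,-27,85),(274,195.6)),((70,27,85),(293.4,195.6)),((70,-27,0),(273.4,220)),((70,27,0),(292.4,220))]
def res(q): 
    r=[proj(p,W(q,[m for m,_ in L]))-np.array([u for _,u in L]) for p,L in ((a,A),(b,B))]
    return np.concatenate(r).ravel()
o=least_squares(res,[.49,-.24,1.75]);print('caddy',o.x,np.degrees(o.x[2]));print(res(o.x).reshape(-1,2).round(1).tolist())
H=[((0,22,52),(415,137)),((0,-22,52),(436.5,138)),((0,22,-106),(398,191.25)),((0,-22,-106),(416.3,192.5))]
for y0 in (2.5,):
  for full in (0,1):
    def rh(q): return (proj(a,W(q,[m for m,_ in H],q[3] if full else .205))-np.array([u for _,u in H])).ravel()
    o=least_squares(rh,[.4,.3,y0]+([.205] if full else []));print('hook',o.x,np.degrees(o.x[2]),o.cost,rh(o.x).round(1))
    q=o.x
    z=.205
    print('peg pred',proj(a,W(q,[(-46,0,16),(0,0,0)],z)).round(1).tolist())
# board corners on the counter / top, front face
BD=[((0,188,0),None)]
print(proj(a,W(q,[(0,188,300),(0,-188,300),(0,188,0),(0,-188,0)])).round(1))
```

```text
caddy [ 0.49322624 -0.24832183  1.85251905] 106.14152314815661
[[-0.7, -0.2], [-0.6, -0.2], [-0.0, -0.9], [-1.4, 0.2], [-0.0, -0.4], [1.1, -0.1], [-0.1, -0.1], [-1.2, 0.4], [-0.2, 1.0], [0.3, 0.5], [-0.2, 0.4], [-0.2, -0.2]]
hook [0.59212131 0.30820002 2.76977556] 158.69644969124732 0.4196041078516598 [ 0.5  0.2  0.2  0.2 -0.6 -0.2 -0.3 -0.2]
peg pred [[426.0, 163.4], [419.1, 157.0]]
hook [0.59299187 0.30737816 2.77079821 0.20579973] 158.755043143333 0.41523643166958907 [ 0.5  0.1  0.2  0.1 -0.6 -0.2 -0.3 -0.1]
peg pred [[425.9, 163.7], [419.0, 157.2]]
[[341.1 116.7]
 [530.3 124.6]
 [324.9 214.3]
 [472.6 225.7]]
```

```bash
cat >> h.py <<'E'
def plan(target_p,yaw,s=None,flip=False,n=None):
    """shift/turn in tool axes from the current pose to TCP target_p, tool y down, tool z (jaw axis) at world yaw"""
    s=s or observe(); M=R.from_rotvec(s['ee_rot']).as_matrix()
    z=np.array([np.cos(yaw),np.sin(yaw),0]); y=np.array([0,0,-1.]); x=np.cross(y,z)
    T=np.c_[x,y,z]
    print('shift',(M.T@(np.array(target_p)-s['position'])).round(4).tolist(),'turn',np.degrees(R.from_matrix(M.T@T).as_rotvec()).round(2).tolist())
E
python3 - <<'E'
from h import *
s=observe();M=R.from_rotvec(s['ee_rot']).as_matrix();print(s['clock'],M.round(3))
print('jaw yaw',np.degrees(np.arctan2(M[1,2],M[0,2])))
p=get_image('wrist');print(np.array(p['mount']).round(3))
a=get_image('scene'); b=get_image('side')
# others
for n,pa,pb in [('green',(105.8,255.4),(286.6,165)),('orgA',(160.2,191.6),(340.1,199.1)),('orgB',(218,183),(334,243)),('dredger',(272,203),(280.4,274)),('crock',(166.6,296),(228,183.2)),('loaf',(307,282.5),(176,250)),
 ('eyeG',(69,217.5),(299,130)),('eyeA',(131,180),(327.8,160)),('eyeB',(226,141),(363.5,226))]:
    X,r=tri([ray(a,pa),ray(b,pb)]);print(n,X.round(3),round(r[0],4))
q=[.49323,-.24832,np.radians(106.14)]
u=np.array([np.cos(q[2]),np.sin(q[2])]);v=np.array([-u[1],u[0]])
g=np.array(q[:2])-.035*u;print('grasp',g, 'fingers',g+.065*v,g-.065*v,'body',g+.095*v,g-.095*v)
for y in (16.14,196.14): plan([*g,.2],np.radians(y),s)
E
```

```text
2.4 [[ 0.931  0.     0.364]
 [-0.364  0.     0.931]
 [-0.    -1.     0.   ]]
jaw yaw 68.6356247773748
[[ 0.    -0.963 -0.268 -0.073]
 [ 0.001  0.268 -0.963 -0.136]
 [ 1.     0.     0.001 -0.001]
 [ 0.     0.     0.     1.   ]]
green [ 0.516 -0.445  0.006] 0.0068
orgA [ 0.325 -0.298  0.012] 0.0012
orgB [ 0.323 -0.125  0.001] 0.0034
dredger [ 0.441  0.009 -0.006] 0.0023
crock [ 0.675 -0.305  0.007] 0.0018
loaf [0.719 0.005 0.005] 0.0015
eyeG [ 0.486 -0.493  0.118] 0.003
eyeA [ 0.375 -0.357  0.107] 0.0009
eyeB [ 0.263 -0.084  0.108] 0.0013
grasp [ 0.50295949 -0.28194049] fingers [ 0.44052144 -0.30000953] [ 0.56539753 -0.26387144] body [ 0.41170388 -0.30834909] [ 0.59421509 -0.25553188]
shift [0.5711, 0.0487, -0.7044] turn [-0.0, 52.5, -0.0]
shift [0.5711, 0.0487, -0.7044] turn [-0.0, -127.5, 0.01]
```

Emit:
arm_command --plan '[[[0, -0.05, 0], [0, 0, 0]], [[0.02, -0.09, 0], [0, 0, 0]], [[0.065, -0.095, -0.015], [0, 0, 0]], [[0.11, -0.095, -0.025], [0, 0, 0]], [[0.155, -0.095, -0.035], [0, 0, 0]]]'

```text
clock: 3.05
position: [0.3605, 0.4921, 0.3445]
ee_rot: [-1.55, 0.292, -0.292]
force: [0.4, 0.7, 0.3]
width: 0.999
```

Emit:
arm_command --plan '[[[0.048, 0, -0.01], [0, 0, 0]], [[0.096, 0, -0.02], [0, 0, 0]], [[0.144, 0, -0.03], [0, 0, 0]], [[0.192, 0, -0.04], [0, 0, 0]], [[0.24, 0, -0.05], [0, 0, 0]]]'

```text
clock: 3.55
position: [0.566, 0.3578, 0.344]
ee_rot: [-1.551, 0.292, -0.292]
force: [-0.5, 0.5, -0.2]
width: 1.0
```

Emit:
arm_command --plan '[[[0.048, 0, -0.01], [0, 0, 0]], [[0.096, 0, -0.02], [0, 0, 0]], [[0.144, 0, -0.03], [0, 0, 0]], [[0.176, 0, -0.037], [0, 0, 0]], [[0.176, 0, -0.037], [0, 0, 0]]]'

```text
clock: 4.05
position: [0.7186, 0.2544, 0.342]
ee_rot: [-1.554, 0.298, -0.299]
force: [-1.9, -0.8, 0.3]
width: 1.003
```

```bash
cat >> h.py <<'E'
import pickle
def snap(n,tag):
    s=observe(); p=get_image(n); pickle.dump((dict(s),dict(p)),open(tag+'.pkl','wb')); save(p,tag+'.png',scale=1.5); return s,p
E
python3 - <<'E'
from h import *
s,p=snap('wrist','w1');print(s['position'],s['ee_rot'],s['joints'].round(3))
for t in ['hook','peg_tip','flap_lip']: print(t,[(np.round(q['point'],1).tolist(),round(q['confidence'],2)) for q in place_of(p,t)[:3]])
def W(q,P):
    c,ss=np.cos(q[2]),np.sin(q[2]);P=np.array(P,float)/1000
    return np.c_[q[0]+c*P[:,0]-ss*P[:,1],q[1]+ss*P[:,0]+c*P[:,1],P[:,2]+.205]
print(proj(p,W([.5925,.308,2.77],[(-46,0,16),(0,0,0),(0,22,52),(0,-22,52)]),s).round(1).tolist())
E
```

```text
[0.71863531 0.25440621 0.34204422] [-1.55426841  0.297649   -0.29925283] [-0.509  0.644  0.205  1.007 -0.119  1.503  0.855]
hook [([255.9, 10.6], 0.79)]
peg_tip [([259.1, 75.5], 0.85)]
flap_lip [([259.1, 30.9], 0.97)]
[[260.5, 73.6], [259.9, 12.3], [224.8, -8.3], [297.1, -9.0]]
```

View pics/w1.png

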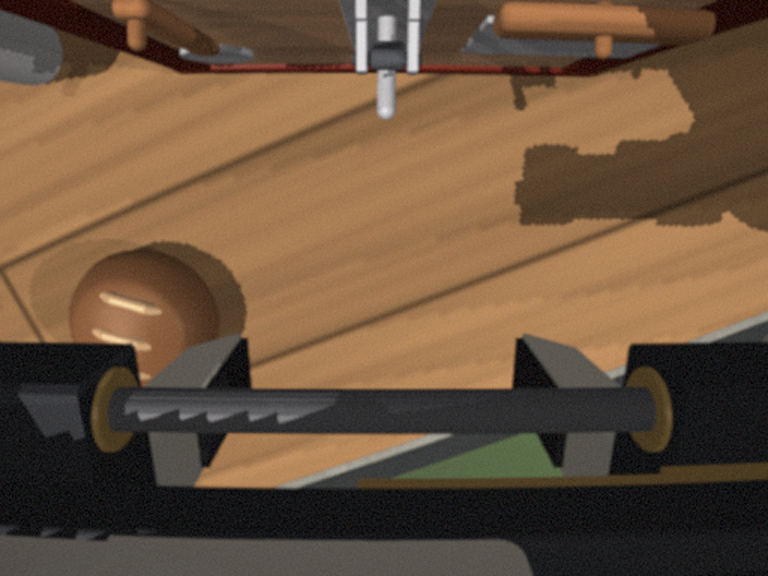

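Emit:
arm_command --plan '[[[0.015, 0, 0], [0, 0, 8]], [[0.03, 0.01, 0], [0, 0, 16]], [[0.045, 0.01, 0], [0, 0, 24]], [[0.06, 0.02, 0], [0, 0, 32]], [[0.06, 0.02, 0], [0, 0, 32]]]'

```text
clock: 4.75
position: [0.7961, 0.251, 0.2944]
ee_rot: [-1.313, 0.644, -0.073]
force: [2.2, -3.2, 0.8]
width: 0.998
```

Emit:
arm_command --plan '[[[0, 0, 0], [0, 0, 0]], [[0, 0, 0], [0, 0, 0]]]'

```text
clock: 4.95
position: [0.7969, 0.2465, 0.2943]
ee_rot: [-1.328, 0.643, -0.085]
force: [-0.0, -0.1, 0.3]
width: 0.996
```

Run:
```python
from h import *
s,p=snap('wrist','w2');print(s['position'],s['ee_rot'],s['joints'].round(3))
for t in ['hook','peg_tip','flap_lip']: print(t,[(np.round(q['point'],1).tolist(),round(q['confidence'],2)) for q in place_of(p,t)[:3]])
save(p,'w2z.png',(160,60,360,220),4)
def W(q,P):
    c,ss=np.cos(q[2]),np.sin(q[2]);P=np.array(P,float)/1000
    return np.c_[q[0]+c*P[:,0]-ss*P[:,1],q[1]+ss*P[:,0]+c*P[:,1],P[:,2]+.205]
print(proj(p,W([.5925,.308,2.77],[(-46,0,16),(0,0,0),(0,22,52),(0,-22,52),(0,22,-106),(0,-22,-106)]),s).round(1).tolist())
```

```text
[0.7969216  0.24652298 0.29427756] [-1.32768989  0.64338288 -0.08549119] [-0.278  1.083  0.347  0.328 -0.657  1.99   0.816]
hook []
peg_tip [([189.5, 28.0], 0.64)]
flap_lip [([190.2, 32.7], 0.74), ([202.2, 90.2], 0.28)]
[[193.7, 29.2], [189.8, -9.7], [149.4, -61.9], [215.9, -65.5], [178.8, 58.7], [218.1, 55.5]]
```

View pics/w2z.png

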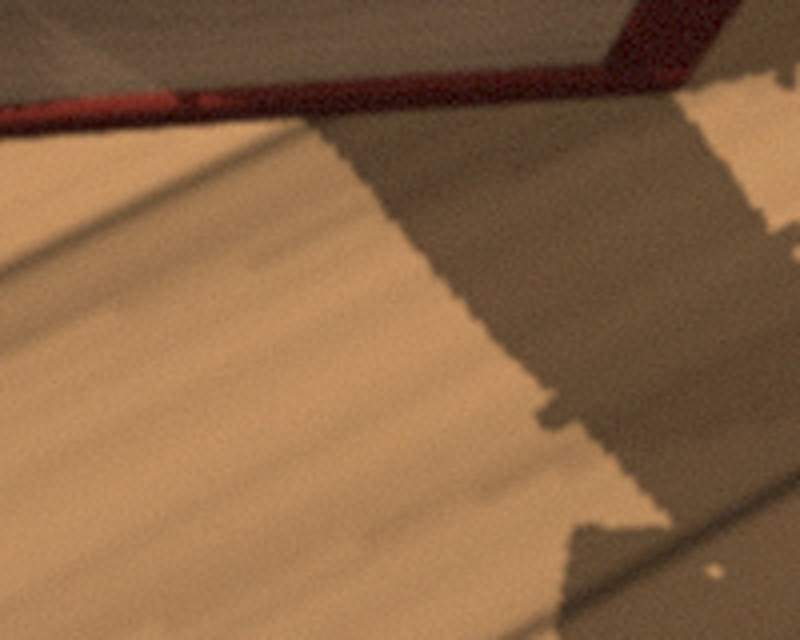

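Run:
```python
from h import *
s,p=pickle.load(open('w2.pkl','rb')); save(p,'w2c.png',(120,0,320,110),4)
s,p=pickle.load(open('w1.pkl','rb')); save(p,'w1c.png',(200,0,320,90),6)
```

```text
(no output)
```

View pics/w2c.png

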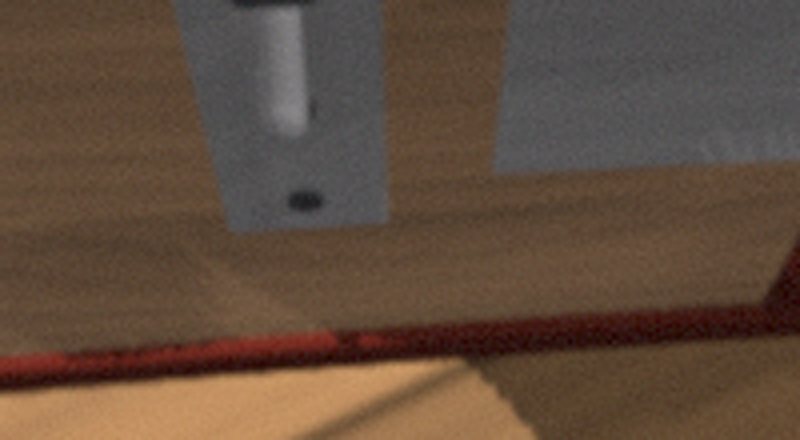

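View pics/w1c.png

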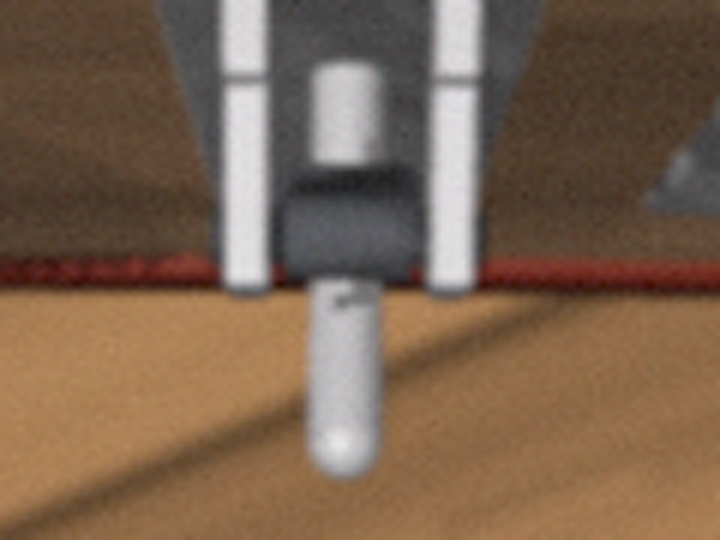

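Run:
```python
from h import *
a=get_image('scene'); s1,p1=pickle.load(open('w1.pkl','rb')); s2,p2=pickle.load(open('w2.pkl','rb'))
def W(q,P,z):
    c,s=np.cos(q[2]),np.sin(q[2]);P=np.array(P,float)/1000
    return np.c_[q[0]+c*P[:,0]-s*P[:,1],q[1]+s*P[:,0]+c*P[:,1],P[:,2]+z]
S=[((0,22,52),(415,137)),((0,-22,52),(436.5,138)),((0,22,-106),(398,191.25)),((0,-22,-106),(416.3,192.5)),((-46,0,16),(426.3,164.7))]
# cheek fronts: centre line only; peg tip extreme end ~ sphere centre
w1=[((-46,0,16),(257.3,74.3)),((0,0,4.4),(257.7,10.8))]
w2=[((-46,0,16),(192.,29.3)),((0,22,-106),(178,58)),((0,-22,-106),(217,55))]
def mk(sets,fz):
    def r(q):
        z=q[3] if fz else .205
        return np.concatenate([(proj(p,W(q,[m for m,_ in L],z),s)-np.array([u for _,u in L])).ravel() for p,L,s in sets])
    return r
for nm,sets in [('all',[(a,S,None),(p1,w1,s1),(p2,w2,s2)]),('wrist',[(p1,w1,s1),(p2,w2,s2)]),('scene',[(a,S,None)])]:
  for fz in (0,1):
    r=mk(sets,fz);o=least_squares(r,[.59,.31,2.77]+[.205]*fz);print(nm,o.x.round(4),np.degrees(o.x[2]).round(2),r(o.x).round(1).reshape(-1,2).tolist())
```

```text
all [0.5921 0.3069 2.7593] 158.1 [[-0.0, 0.2], [-0.3, 0.3], [-1.0, -0.2], [-0.7, -0.0], [-1.1, -1.2], [1.0, -0.7], [0.8, 0.1], [-0.5, 0.1], [-0.3, 0.7], [0.1, 0.8]]
all [0.5924 0.3068 2.7601 0.2059] 158.14 [[0.1, -0.0], [-0.1, 0.1], [-0.9, -0.3], [-0.6, -0.2], [-0.9, -1.4], [1.0, -0.3], [0.7, 0.3], [-0.6, -0.2], [-0.4, 0.5], [0.1, 0.7]]
wrist [0.592  0.3067 2.7609] 158.19 [[0.8, -0.8], [0.4, 0.0], [-0.7, 0.1], [-0.5, 0.6], [-0.1, 0.7]]
wrist [0.5923 0.3066 2.7611 0.2061] 158.2 [[0.8, -0.3], [0.5, 0.2], [-0.8, -0.4], [-0.6, 0.4], [-0.1, 0.5]]
scene [0.593  0.3076 2.7823] 159.41 [[0.6, 0.5], [0.2, 0.4], [-0.5, 0.1], [-0.3, 0.0], [-0.0, -1.0]]
scene [0.5939 0.3068 2.7821 0.2058] 159.4 [[0.5, 0.4], [0.2, 0.3], [-0.6, 0.2], [-0.3, 0.1], [-0.0, -1.0]]
```

Run:
```python
from h import *
s=observe();M=R.from_rotvec(s['ee_rot']).as_matrix();print(M.round(3))
plan([.5035,-.2838,.26],np.radians(16.14))
```

```text
[[ 0.827 -0.295  0.479]
 [-0.409  0.268  0.872]
 [-0.386 -0.917  0.101]]
shift [-0.0102, -0.0217, -0.6077] turn [3.54, 45.6, -23.88]
```

Emit:
arm_command --plan '[[[0, -0.01, -0.03], [0.5, 7, -3.7]], [[0, -0.02, -0.075], [1, 14, -7.4]], [[0, -0.02, -0.12], [1.6, 21, -11]], [[0, -0.02, -0.165], [2.2, 28, -14.7]], [[0, -0.02, -0.21], [2.8, 35, -18.4]]]'

```text
clock: 5.7
position: [0.7, 0.0566, 0.2945]
ee_rot: [-1.344, 0.923, -0.787]
force: [1.4, 0.9, 1.1]
width: 0.999
```

Run:
```python
from h import *
print(observe()['position'],observe()['joints'].round(2))
plan([.5035,-.2838,.24],np.radians(16.14))
```

```text
[0.69999579 0.05657021 0.29454424] [-0.44  0.61  0.6   1.28 -0.42  1.41  0.63]
shift [0.2208, 0.0348, -0.3278] turn [0.71, 10.42, -5.47]
```

Emit:
arm_command --plan '[[[0.027, 0.005, -0.04], [0.4, 5.2, -2.7]], [[0.054, 0.01, -0.08], [0.7, 10.4, -5.5]], [[0.081, 0.015, -0.12], [0.7, 10.4, -5.5]], [[0.108, 0.018, -0.16], [0.7, 10.4, -5.5]], [[0.135, 0.02, -0.2], [0.7, 10.4, -5.5]]]'

```text
clock: 6.2
position: [0.5817, -0.1501, 0.2616]
ee_rot: [-1.333, 0.995, -0.991]
force: [1.2, 0.1, -0.2]
width: 1.0
```

Run:
```python
from h import *
print(observe()['position'],observe()['joints'].round(2))
plan([.5035,-.2838,.20],np.radians(16.14))
```

```text
[ 0.58172801 -0.15014729  0.26158425] [-0.32  0.44  0.71  1.66 -0.31  1.16  0.76]
shift [0.1059, 0.0616, -0.113] turn [0.09, 0.45, -0.1]
```

Emit:
arm_command --plan '[[[0.03, 0.01, -0.035], [0, 0.4, 0]], [[0.065, 0.025, -0.07], [0, 0.4, 0]], [[0.1, 0.04, -0.106], [0, 0.4, 0]], [[0.106, 0.05, -0.113], [0, 0.4, 0]], [[0.106, 0.05, -0.113], [0, 0.4, 0]]]'

```text
clock: 6.7
position: [0.502, -0.2852, 0.211]
ee_rot: [-1.329, 1.007, -1.001]
force: [-0.6, 0.1, -0.8]
width: 0.998
```

Run:
```python
from h import *
s,p=snap('wrist','w3');print(s['position'],s['joints'].round(2))
def W(q,P):
    c,ss=np.cos(q[2]),np.sin(q[2]);P=np.array(P,float)/1000
    return np.c_[q[0]+c*P[:,0]-ss*P[:,1],q[1]+ss*P[:,0]+c*P[:,1],P[:,2]]
print((1.5*proj(p,W([.4932,-.2483,1.8525],[(-70,27,85),(-70,-27,85),(70,27,85),(70,-27,85),(70,0,107)]),s)).round(1).tolist())
for t in ['eye','caddy']: print(t,[((1.5*np.array(q['point'])).round(1).tolist(),round(q['confidence'],2)) for q in place_of(p,t)[:3]])
```

```text
[ 0.50199885 -0.28524162  0.21102036] [-0.08  0.45  0.71  1.78 -0.34  1.04  1.04]
[[340.7, 338.2], [435.8, 337.8], [333.3, 74.7], [441.8, 74.1], [388.0, 67.3]]
eye [([381.3, 72.6], 0.62), ([106.4, 353.8], 0.59)]
caddy [([386.5, 199.8], 0.92), ([129.6, 215.8], 0.66), ([347.0, 440.8], 0.66)]
```

View pics/w3.png

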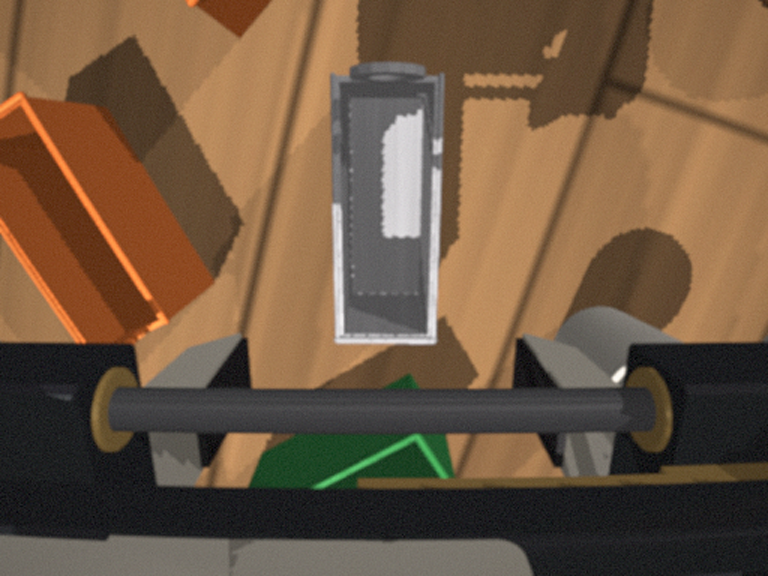

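Rim corners are at about (332,75), (443,75), (335,343) and (437,343), within a few pixels of the prediction, and the caddy is upright between the jaws. Going down to grasp.

Emit:
arm_command --plan '[[[0, 0.045, 0.002], [0, 0, 0]], [[0, 0.09, 0.002], [0, 0, 0]], [[0, 0.125, 0.002], [0, 0, 0]], [[0, 0.141, 0.002], [0, 0, 0]], [[0, 0.141, 0.002], [0, 0, 0]]]'

```text
clock: 7.35
position: [0.5061, -0.2806, 0.0684]
ee_rot: [-1.331, 1.004, -0.994]
force: [-0.7, -0.0, 0.5]
width: 1.004
```

Emit:
arm_command --plan '[[[0, 0, 0], [0, 0, 0]], [[0, 0, 0], [0, 0, 0]]]'

```text
clock: 7.55
position: [0.5073, -0.2832, 0.0718]
ee_rot: [-1.33, 1.001, -1.0]
force: [-0.2, -0.9, -0.6]
width: 0.997
```

Emit:
arm_command --plan '[[[0, 0, -0.003], [0, 0, 0]], [[0, 0, -0.003], [0, 0, 0]], [[0, 0, -0.003], [0, 0, 0]], [[0, 0, -0.003], [0, 0, 0]], [[0, 0, -0.003], [0, 0, 0]]]' --fingers 1 --squeeze 20

```text
clock: 8.05
position: [0.503, -0.2842, 0.0703]
ee_rot: [-1.33, 1.004, -1.0]
force: [-0.1, 1.0, -0.3]
width: 0.615
```

Emit:
arm_command --plan '[[[0, 0, 0], [0, 0, 0]], [[0, 0, 0], [0, 0, 0]], [[0, 0, 0], [0, 0, 0]], [[0, 0, 0], [0, 0, 0]], [[0, 0, 0], [0, 0, 0]]]' --squeeze 58

```text
clock: 8.55
position: [0.5031, -0.2842, 0.0703]
ee_rot: [-1.33, 1.004, -1.0]
force: [0.4, 1.0, 1.8]
width: 0.584
```

Run:
```python
from h import *
s,p=snap('wrist','w4')
for i in range(3):
  s=observe();print(s['clock'],s['position'],s['ee_rot'],s['force'],s['width'],s['dq'].round(3)); get_image('wrist')
```

```text
8.6 [ 0.50305923 -0.28420133  0.07026448] [-1.33011456  1.00373516 -0.99964651] [1.15314438 0.48161146 1.6941073 ] 0.5856429963900629 [-0.     0.     0.    -0.    -0.001 -0.001 -0.   ]
8.65 [ 0.50307924 -0.28417984  0.07024706] [-1.33011197  1.00370319 -0.99960085] [0.36752698 0.33924587 1.13978214] 0.5861077717745978 [ 0.     0.     0.001  0.002 -0.001 -0.     0.002]
8.7 [ 0.50305663 -0.28420992  0.07025086] [-1.3300993   1.00372513 -0.99967606] [ 0.63465781 -0.05624984  2.9046827 ] 0.5872954492825955 [-0.001 -0.     0.001 -0.    -0.001  0.001  0.   ]
```

View pics/w4.png

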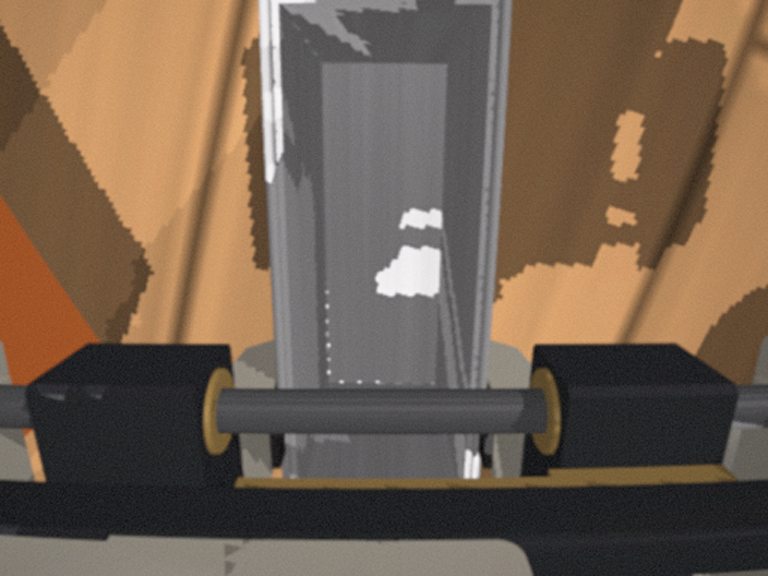

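Run:
```python
from h import *
s,p=pickle.load(open('w4.pkl','rb'));M=R.from_rotvec(s['ee_rot']).as_matrix()
print(np.degrees(np.arctan2(M[1,2],M[0,2])),M[:,1].round(4))
for px,z in [((385,63),.003),((322,63),.003),((447,63),.003),((385,3),.085),((300,2),.085),((490,7),.085)]:
    X=onz(p,(px[0]/1.5,px[1]/1.5),z,s); print(px,((X-s['position'])@M*1000).round(1))
```

```text
15.97351266219426 [-0.003  0.    -1.   ]
(385, 63) [-103.9   67.4   -0. ]
(322, 63) [-104.    67.4  -24.3]
(447, 63) [-104.    67.3   23.8]
(385, 3) [-104.   -14.6   -0.6]
(300, 2) [-104.4  -14.6  -19.7]
(490, 7) [-103.4  -14.7   23. ]
```

Emit:
arm_command --plan '[[[0, -0.01, 0], [0, 0, 0]], [[0, -0.03, 0], [0, 0, 0]], [[0, -0.07, 0], [0, 0, 0]], [[0, -0.115, 0], [0, 0, 0]], [[0, -0.16, 0], [0, 0, 0]]]'

```text
clock: 9.25
position: [0.5024, -0.2841, 0.2317]
ee_rot: [-1.331, 1.006, -0.999]
force: [1.2, -0.5, -3.0]
width: 0.586
```

Run:
```python
from h import *
s,p=snap('wrist','w5');M=R.from_rotvec(s['ee_rot']).as_matrix()
print(s['position'],s['force'],s['ft_torque'],s['width'])
plan([.7527,.2428,.25],np.radians(68.3))
```

```text
[ 0.50236115 -0.28407352  0.2317391 ] [ 1.24861758 -0.54303403 -3.00895543] [-0.24750561 -0.15027117  0.01075283] 0.5863294519230975
shift [-0.4413, -0.0117, 0.3832] turn [-0.04, -52.42, 0.3]
```

View pics/w5.png

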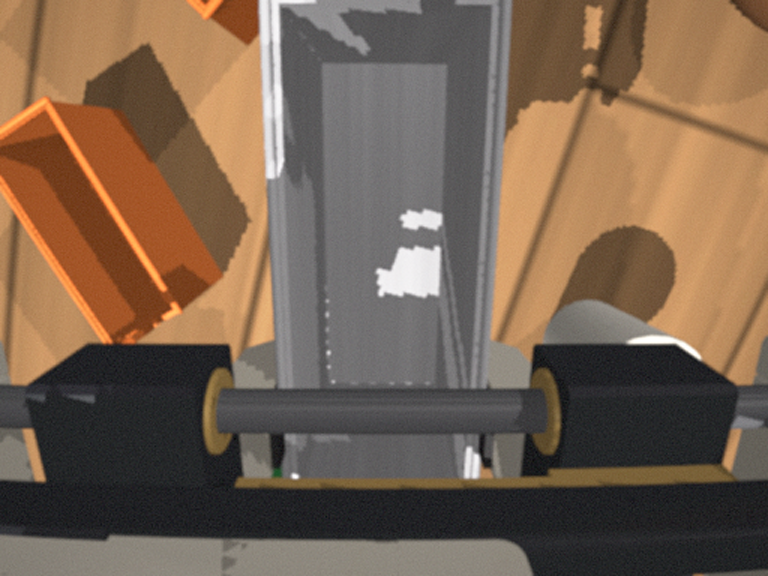

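Run:
```python
from h import *
plan([.69,-.02,.25],np.radians(42))
```

```text
shift [-0.2057, -0.011, 0.251] turn [-0.1, -26.12, 0.28]
```

Emit:
arm_command --plan '[[[-0.015, -0.005, 0.03], [0, -3, 0]], [[-0.04, -0.01, 0.07], [0, -7, 0]], [[-0.07, -0.011, 0.11], [0, -12, 0]], [[-0.1, -0.011, 0.145], [0, -16, 0]], [[-0.13, -0.011, 0.18], [0, -20, 0.2]]]'

```text
clock: 9.8
position: [0.6411, -0.1079, 0.2407]
ee_rot: [-1.443, 0.739, -0.728]
force: [0.6, -0.6, -3.4]
width: 0.584
```

Run:
```python
from h import *
print(observe()['position'])
plan([.74,.14,.25],np.radians(60))
```

```text
[ 0.641098   -0.10793414  0.2406526 ]
shift [-0.142, -0.0091, 0.226] turn [0.08, -23.87, -0.37]
```

Emit:
arm_command --plan '[[[-0.024, -0.002, 0.038], [0, -4, 0]], [[-0.048, -0.004, 0.076], [0, -8, 0]], [[-0.072, -0.006, 0.114], [0, -12, 0]], [[-0.096, -0.009, 0.15], [0, -16, -0.3]], [[-0.12, -0.009, 0.188], [0, -20, -0.3]]]'

```text
clock: 10.3
position: [0.7224, 0.0992, 0.2503]
ee_rot: [-1.522, 0.464, -0.463]
force: [1.7, -1.3, -4.0]
width: 0.585
```

Run:
```python
from h import *
print(observe()['position'])
o=np.array([.9291,-.3697]);t=np.array([.592,.3068])+.197*o
plan([*t,.21],np.radians(68.3))
```

```text
[0.72243747 0.09915479 0.25026683]
shift [-0.0315, 0.04, 0.1413] turn [0.1, -12.19, -0.04]
```

Emit:
arm_command --plan '[[[-0.005, 0.0, 0.035], [0, -4, 0]], [[-0.012, 0.01, 0.07], [0, -8, 0]], [[-0.02, 0.02, 0.105], [0, -12.2, 0]], [[-0.0315, 0.035, 0.135], [0, -12.2, 0]], [[-0.0315, 0.04, 0.141], [0, -12.2, 0]]]'

```text
clock: 10.8
position: [0.7734, 0.2386, 0.2063]
ee_rot: [-1.55, 0.299, -0.29]
force: [-1.0, -0.2, -4.1]
width: 0.584
```

Emit:
arm_command --plan '[[[0, 0, 0], [0, 0, 0]], [[0, 0, 0], [0, 0, 0]], [[0, 0, 0], [0, 0, 0]]]'

```text
clock: 11.1
position: [0.7756, 0.23, 0.2109]
ee_rot: [-1.551, 0.301, -0.301]
force: [0.1, -0.8, -3.9]
width: 0.583
```

```bash
cat >> h.py <<'E'
HK=np.array([.592,.3068,.205]);HY=np.radians(158.3)
EX=np.array([np.cos(HY),np.sin(HY),0]);EY=np.array([-np.sin(HY),np.cos(HY),0])
def eyepos(s): 
    M=R.from_rotvec(s['ee_rot']).as_matrix();E=s['position']+M@np.array([-.107,-.0367,0])-HK
    return np.array([E@EX,E@EY,E[2]])*1000
def st(s=None):
    s=s or observe();M=R.from_rotvec(s['ee_rot']).as_matrix();f=s['force']
    print('t',round(s['clock'],2),'eye in hook mm',eyepos(s).round(1),'F hook',np.round([f@EX,f@EY,f[2]],1),'T',s['ft_torque'].round(2),'down',M[:,1].round(4),'jaw',round(np.degrees(np.arctan2(M[1,2],M[0,2])),2),'w',round(s['width'],3))
E
python3 - <<'E'
from h import *
st(); print(observe()['joints'].round(2))
a=get_image('scene');st();save(a,'sc6.png',(300,60,512,230),3.7)
w=get_image('wrist');save(w,'w6.png',scale=1.5)
plan([*(HK[:2]-.107*EX[:2]),.165],np.radians(68.3))
E
```

```text
t 11.1 eye in hook mm [-91.9   2.9  42.6] F hook [-0.4  0.7 -3.9] T [-0.07 -0.17  0.02] down [-1.0e-04 -1.6e-03 -1.0e+00] jaw 68.04 w 0.583
[-0.55  0.81  0.43  1.07 -0.31  1.33  1.02]
t 11.15 eye in hook mm [-91.9   2.7  42.7] F hook [ 0.4 -1.1 -4. ] T [-0.1  -0.15  0.02] down [ 1.e-04 -1.e-03 -1.e+00] jaw 68.04 w 0.585
shift [-0.0917, 0.046, 0.0025] turn [0.03, -0.23, 0.02]
```

View pics/sc6.png

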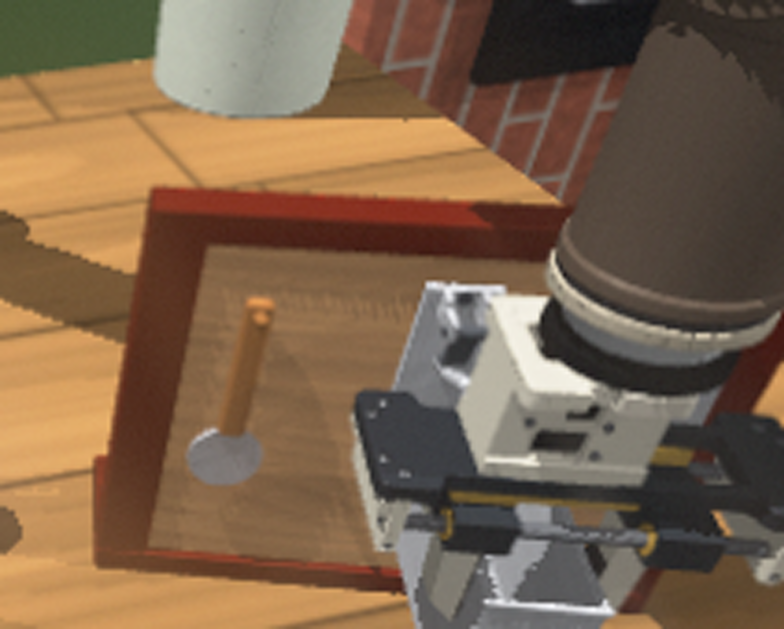

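View pics/w6.png

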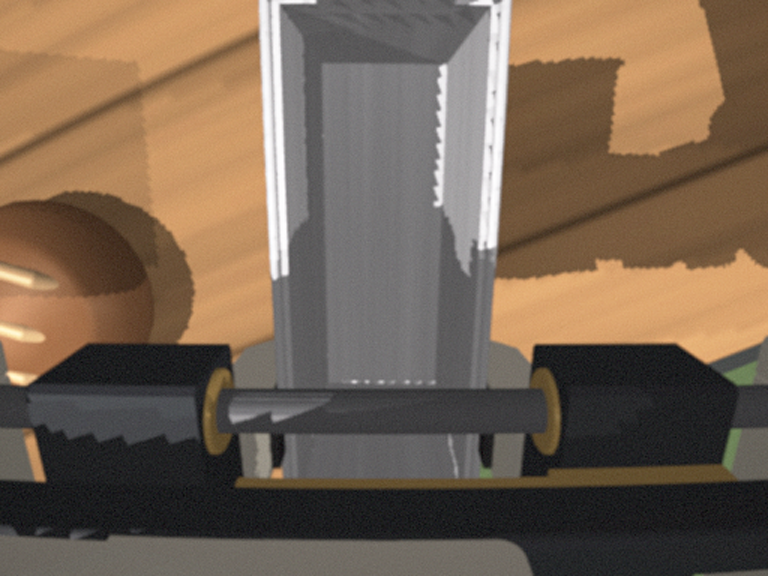

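Emit:
arm_command --plan '[[[-0.005, 0.01, 0.003], [0, -0.2, 0]], [[-0.015, 0.02, 0.003], [0, -0.2, 0]], [[-0.028, 0.0256, 0.003], [0, -0.2, 0]], [[-0.033, 0.0256, 0.003], [0, -0.2, 0]], [[-0.033, 0.0256, 0.003], [0, -0.2, 0]]]'

```text
clock: 11.7
position: [0.745, 0.2483, 0.1845]
ee_rot: [-1.551, 0.296, -0.294]
force: [-0.1, 0.4, -3.0]
width: 0.583
```

Emit:
arm_command --plan '[[[0, 0, 0], [0, 0, 0]], [[0, 0, 0], [0, 0, 0]]]'

```text
clock: 11.9
position: [0.7465, 0.2467, 0.1849]
ee_rot: [-1.551, 0.296, -0.297]
force: [-1.1, 0.3, -3.9]
width: 0.59
```

Run:
```python
from h import *
st()
a=get_image('scene');s=observe();save(a,'sc7.png',(380,110,470,180),8)
M=R.from_rotvec(s['ee_rot']).as_matrix();E=s['position']+M@np.array([-.107,-.0367,0])
print('eye px in crop',((proj(a,E)-[380,110])*8).round(),'tip',((proj(a,HK-.046*EX+[0,0,.016])-[380,110])*8).round())
b=get_image('side');save(b,'sd7.png',scale=1.5)
```

```text
t 11.9 eye in hook mm [-58.7  -1.2  16.6] F hook [ 1.1  0.1 -3.9] T [-0.01 -0.14 -0.05] down [ 2.e-04 -6.e-04 -1.e+00] jaw 68.33 w 0.59
eye px in crop [[378. 455.]] tip [[362. 428.]]
```

View pics/sc7.png

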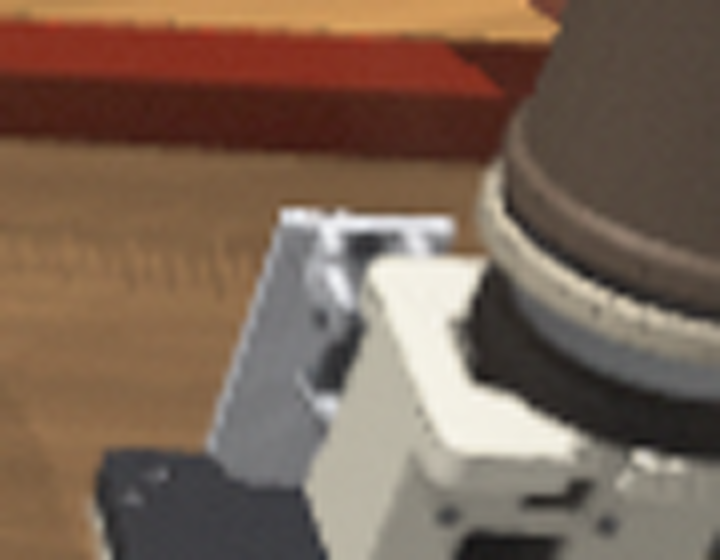

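View pics/sd7.png

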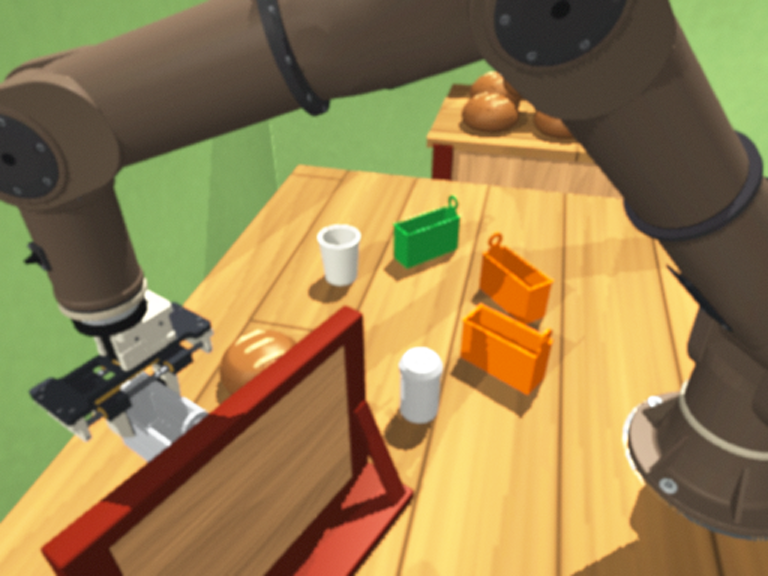

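Run:
```python
from h import *
s=observe();b=get_image('side')
M=R.from_rotvec(s['ee_rot']).as_matrix();
def P(x,y,z): return s['position']+M@np.array([-(x+37)/1000,-(z-70.3)/1000,-y/1000])
th=np.linspace(0,2*np.pi,60)
im=cv2.resize(b['color'][240:330,70:190,::-1].copy(),None,fx=6,fy=6,interpolation=cv2.INTER_CUBIC)
for r in (8.5,17):
  for q in proj(b,np.array([P(70,r*np.cos(t),107+r*np.sin(t)) for t in th])): cv2.circle(im,tuple(int(v) for v in (q-[70,240]+.5)*6),1,(0,0,255),-1)
cv2.imwrite('pics/sd7z.png',im)
```

```text
(no output)
```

View pics/sd7z.png

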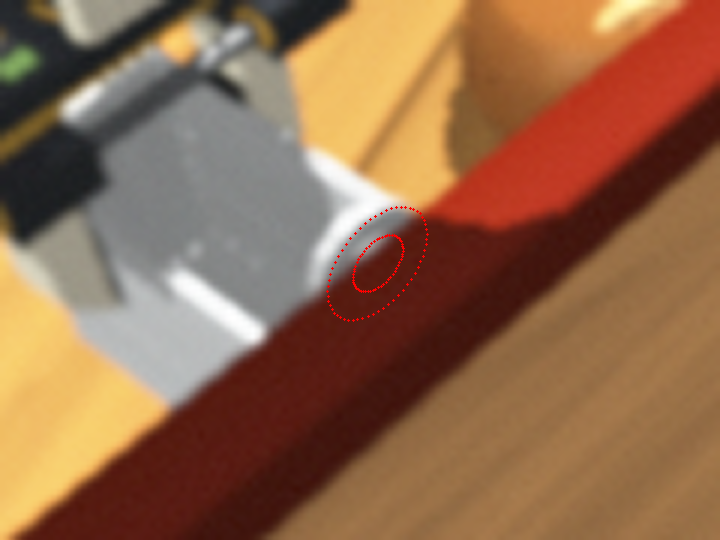

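Emit:
arm_command --plan '[[[-0.004, 0, -0.0015], [0, 0, 0]], [[-0.008, 0.0003, -0.0015], [0, 0, 0]], [[-0.012, 0.0007, -0.0015], [0, 0, 0]], [[-0.0167, 0.0015, -0.0015], [0, 0, 0]], [[-0.0167, 0.0015, -0.0015], [0, 0, 0]]]'

```text
clock: 12.55
position: [0.7287, 0.253, 0.1828]
ee_rot: [-1.551, 0.297, -0.294]
force: [0.1, 0.0, -4.0]
width: 0.587
```

Run:
```python
from h import *
st()
```

```text
t 12.55 eye in hook mm [-40.   -0.4  14.7] F hook [-0.1 -0.  -4. ] T [-0.03 -0.13  0.01] down [-1.7e-03  2.0e-04 -1.0e+00] jaw 68.43 w 0.587
```

Emit:
arm_command --plan '[[[-0.003, 0.0015, 0], [0, 0, 0]], [[-0.006, 0.003, 0], [0, 0, 0]], [[-0.01, 0.0045, 0], [0, 0, 0]], [[-0.01, 0.0045, 0], [0, 0, 0]], [[-0.01, 0.0045, 0], [0, 0, 0]]]'

```text
clock: 13.05
position: [0.7203, 0.2559, 0.1784]
ee_rot: [-1.551, 0.297, -0.295]
force: [-0.2, -1.0, -3.8]
width: 0.584
```

Run:
```python
from h import *
st()
```

```text
t 13.05 eye in hook mm [-31.    0.   10.2] F hook [-0.2  0.9 -3.8] T [-0.09 -0.1  -0.01] down [-1.e-03 -4.e-04 -1.e+00] jaw 68.38 w 0.584
```

Emit:
arm_command --plan '[[[-0.003, 0.0015, 0], [0, 0, 0]], [[-0.006, 0.003, 0], [0, 0, 0]], [[-0.01, 0.005, 0], [0, 0, 0]], [[-0.01, 0.005, 0], [0, 0, 0]], [[-0.01, 0.005, 0], [0, 0, 0]]]'

```text
clock: 13.55
position: [0.7108, 0.2597, 0.1734]
ee_rot: [-1.551, 0.297, -0.295]
force: [-0.3, 0.3, -3.9]
width: 0.583
```

Run:
```python
from h import *
st()
```

```text
t 13.55 eye in hook mm [-20.9  -0.    5.2] F hook [ 0.4 -0.2 -3.9] T [-0.07 -0.09 -0.02] down [-1.2e-03 -3.0e-04 -1.0e+00] jaw 68.39 w 0.583
```

Emit:
arm_command --plan '[[[-0.003, 0.0008, 0], [0, 0, 0]], [[-0.006, 0.0015, 0], [0, 0, 0]], [[-0.01, 0.0025, 0], [0, 0, 0]], [[-0.01, 0.0025, 0], [0, 0, 0]], [[-0.01, 0.0025, 0], [0, 0, 0]]]'

```text
clock: 14.05
position: [0.7016, 0.2634, 0.1709]
ee_rot: [-1.551, 0.297, -0.295]
force: [0.3, 0.2, -4.5]
width: 0.587
```

Run:
```python
from h import *
st(); a=get_image('scene');save(a,'sc8.png',(380,110,470,180),8)
```

```text
t 14.05 eye in hook mm [-10.9  -0.    2.7] F hook [-0.2 -0.3 -4.5] T [-0.07 -0.14  0.05] down [-1.1e-03 -3.0e-04 -1.0e+00] jaw 68.39 w 0.587
```

View pics/sc8.png

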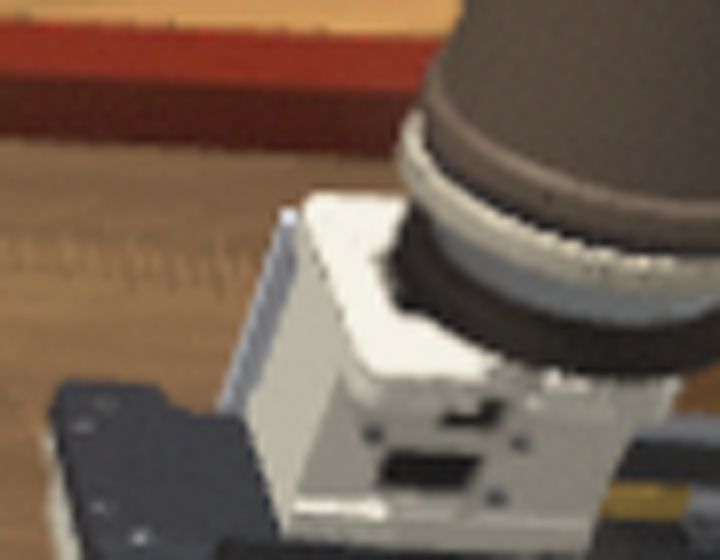

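Emit:
arm_command --plan '[[[-0.003, 0.0006, 0], [0, 0, 0]], [[-0.006, 0.0012, 0], [0, 0, 0]], [[-0.007, 0.0015, 0], [0, 0, 0]], [[-0.007, 0.0015, 0], [0, 0, 0]], [[-0.007, 0.0015, 0], [0, 0, 0]]]'

```text
clock: 14.6
position: [0.6952, 0.2658, 0.1694]
ee_rot: [-1.551, 0.297, -0.295]
force: [-0.2, -0.2, -4.4]
width: 0.588
```

Run:
```python
from h import *
st()
```

```text
t 14.6 eye in hook mm [-4.1  0.1  1.2] F hook [ 0.1  0.3 -4.4] T [-0.09 -0.13  0.02] down [-1.1e-03 -4.0e-04 -1.0e+00] jaw 68.38 w 0.588
```

Emit:
arm_command --plan '[[[-0.001, 0.0002, 0], [0, 0, 0]], [[-0.002, 0.0004, 0], [0, 0, 0]], [[-0.002, 0.0004, 0], [0, 0, 0]]]'

```text
clock: 14.9
position: [0.6932, 0.2666, 0.1689]
ee_rot: [-1.551, 0.297, -0.295]
force: [0.5, 0.5, -3.5]
width: 0.586
```

Emit:
arm_command --plan '[[[-0.0005, 0.0001, 0], [0, 0, 0]], [[-0.001, 0.0002, 0], [0, 0, 0]], [[-0.001, 0.0002, 0], [0, 0, 0]]]'

```text
clock: 15.2
position: [0.6924, 0.2669, 0.1688]
ee_rot: [-1.551, 0.297, -0.295]
force: [0.2, 0.4, -3.1]
width: 0.583
```

Run:
```python
from h import *
st()
```

```text
t 15.2 eye in hook mm [-1.   0.1  0.6] F hook [ 0.  -0.4 -3.1] T [-0.09 -0.17 -0.03] down [-1.1e-03 -4.0e-04 -1.0e+00] jaw 68.38 w 0.583
```

Emit:
arm_command --plan '[[[-0.0005, 0, 0], [0, 0, 0]], [[-0.001, 0.0001, 0], [0, 0, 0]], [[-0.001, 0.0001, 0], [0, 0, 0]]]'

```text
clock: 15.5
position: [0.6923, 0.2668, 0.1689]
ee_rot: [-1.551, 0.296, -0.297]
force: [5.0, -0.4, -5.5]
width: 0.583
```

Emit:
arm_command --plan '[[[-0.0005, 0, 0], [0, 0, 0]], [[-0.0005, 0, 0], [0, 0, 0]], [[-0.0005, 0, 0], [0, 0, 0]]]'

```text
clock: 15.8
position: [0.6923, 0.2667, 0.169]
ee_rot: [-1.551, 0.296, -0.298]
force: [6.8, -1.3, -5.1]
width: 0.587
```

Run:
```python
from h import *
st()
```

```text
t 15.8 eye in hook mm [-0.9  0.2  0.5] F hook [-6.8 -1.4 -5.1] T [-0.29 -1.42 -0.17] down [ 1.5e-03 -8.0e-04 -1.0e+00] jaw 68.32 w 0.587
```

Emit:
arm_command --plan '[[[0.0003, 0.0007, 0], [0, 0, 0]], [[0.0005, 0.0015, 0], [0, 0, 0]], [[0.0005, 0.002, 0], [0, 0, 0]], [[0.0005, 0.002, 0], [0, 0, 0]]]'

```text
clock: 16.2
position: [0.6922, 0.2668, 0.1672]
ee_rot: [-1.551, 0.296, -0.297]
force: [5.3, -2.3, -1.8]
width: 0.589
```

Run:
```python
from h import *
st()
```

```text
t 16.2 eye in hook mm [-0.9  0.2 -1.2] F hook [-5.8  0.2 -1.8] T [-0.27 -0.91 -0.13] down [ 5.e-04 -5.e-04 -1.e+00] jaw 68.34 w 0.589
```

Emit:
arm_command --plan '[[[0, 0.0005, 0], [0, 0, 0]], [[0, 0.001, 0], [0, 0, 0]], [[0, 0.001, 0], [0, 0, 0]]]'

```text
clock: 16.5
position: [0.6922, 0.2668, 0.1662]
ee_rot: [-1.551, 0.296, -0.297]
force: [4.8, -2.1, -1.3]
width: 0.591
```

Emit:
arm_command --plan '[[[0, 0.0005, 0], [0, 0, 0]], [[0, 0.0005, 0], [0, 0, 0]], [[0, 0.0005, 0], [0, 0, 0]]]'

```text
clock: 16.8
position: [0.6922, 0.2668, 0.1658]
ee_rot: [-1.551, 0.296, -0.297]
force: [4.2, -2.2, -1.2]
width: 0.589
```

Run:
```python
from h import *
st()
```

```text
t 16.8 eye in hook mm [-0.9  0.2 -2.6] F hook [-4.7  0.5 -1.2] T [-0.28 -0.89 -0.11] down [ 5.e-04 -4.e-04 -1.e+00] jaw 68.34 w 0.589
```

Emit:
arm_command --plan '[[[0, 0.0005, 0], [0, 0, 0]], [[0, 0.001, 0], [0, 0, 0]], [[0, 0.001, 0], [0, 0, 0]]]'

```text
clock: 17.1
position: [0.6922, 0.2668, 0.1649]
ee_rot: [-1.551, 0.296, -0.297]
force: [3.9, -1.8, -0.7]
width: 0.582
```

Run:
```python
from h import *
st()
```

```text
t 17.1 eye in hook mm [-0.9  0.2 -3.5] F hook [-4.3  0.2 -0.7] T [-0.31 -0.87 -0.06] down [ 6.e-04 -4.e-04 -1.e+00] jaw 68.34 w 0.582
```

Emit:
arm_command --plan '[[[0, 0.0005, 0], [0, 0, 0]], [[0, 0.001, 0], [0, 0, 0]], [[0, 0.001, 0], [0, 0, 0]]]'

```text
clock: 17.4
position: [0.6923, 0.2669, 0.1645]
ee_rot: [-1.55, 0.296, -0.297]
force: [3.6, -2.4, 5.2]
width: 0.584
```

Run:
```python
from h import *
st()
```

```text
t 17.4 eye in hook mm [-0.9  0.1 -3.9] F hook [-4.3  0.9  5.2] T [-0.46 -0.46 -0.02] down [ 9.e-04 -1.e-04 -1.e+00] jaw 68.35 w 0.584
```

Emit:
arm_command --plan '[[[0.0003, -0.0005, 0], [0, 0, 0]], [[0.0005, -0.0005, 0], [0, 0, 0]], [[0.0005, -0.0005, 0], [0, 0, 0]]]'

```text
clock: 17.7
position: [0.6924, 0.2669, 0.1644]
ee_rot: [-1.551, 0.296, -0.296]
force: [3.6, -2.8, 5.6]
width: 0.587
```

Run:
```python
from h import *
st();w=get_image('wrist');save(w,'w9.png',scale=1.5);b=get_image('side');save(b,'sd9.png',(60,230,200,340),5)
```

```text
t 17.7 eye in hook mm [-1.   0.1 -3.9] F hook [-4.3  1.3  5.6] T [-0.44 -0.39 -0.  ] down [-0.e+00 -2.e-04 -1.e+00] jaw 68.37 w 0.587
```

View pics/w9.png

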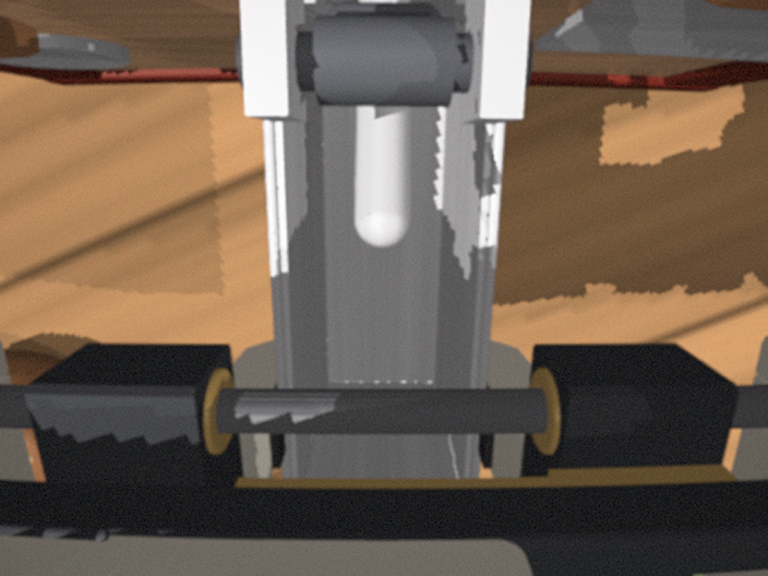

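View pics/sd9.png

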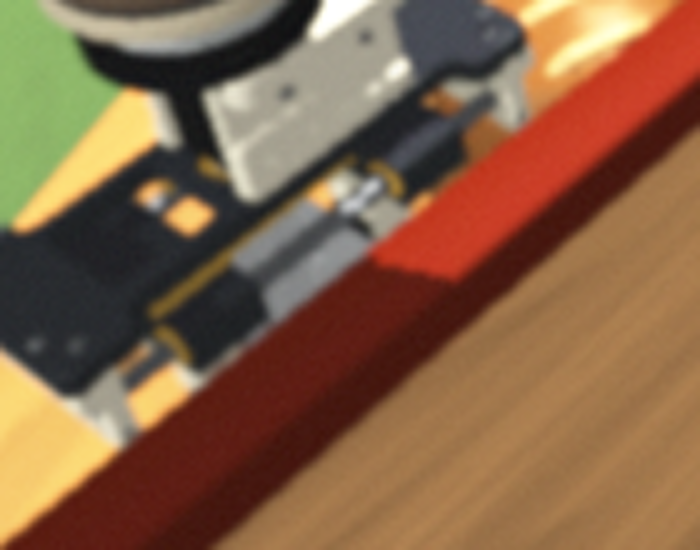

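Emit:
arm_command --plan '[[[0.0005, -0.0005, 0], [0, 0, 0]], [[0.001, -0.0008, 0], [0, 0, 0]], [[0.001, -0.0008, 0], [0, 0, 0]]]'

```text
clock: 18.1
position: [0.6924, 0.267, 0.1644]
ee_rot: [-1.551, 0.297, -0.294]
force: [0.7, -2.2, 4.5]
width: 0.582
```

Run:
```python
from h import *
st()
```

```text
t 18.1 eye in hook mm [-1.1  0.  -3.7] F hook [-1.5  1.8  4.5] T [-0.16  0.03  0.04] down [-2.e-03 -2.e-04 -1.e+00] jaw 68.39 w 0.582
```

Emit:
arm_command --plan '[[[0, -0.0005, 0], [0, 0, 0]], [[0, -0.001, 0], [0, 0, 0]], [[0, -0.001, 0], [0, 0, 0]]]'

```text
clock: 18.4
position: [0.6923, 0.2669, 0.1648]
ee_rot: [-1.551, 0.298, -0.294]
force: [1.1, 1.1, -1.4]
width: 0.587
```

Run:
```python
from h import *
st()
```

```text
t 18.4 eye in hook mm [-1.1  0.1 -3.3] F hook [-0.7 -1.4 -1.4] T [-0.03 -0.27  0.  ] down [-2.3e-03 -6.0e-04 -1.0e+00] jaw 68.39 w 0.587
```

Emit:
arm_command --plan '[[[0.001, -0.0002, 0], [0, 0, 0]], [[0.002, -0.0004, 0], [0, 0, 0]], [[0.003, -0.0006, 0], [0, 0, 0]], [[0.003, -0.0006, 0], [0, 0, 0]]]'

```text
clock: 18.8
position: [0.6957, 0.2655, 0.1659]
ee_rot: [-1.551, 0.297, -0.295]
force: [-1.2, 1.2, -3.6]
width: 0.584
```

Run:
```python
from h import *
st()
```

```text
t 18.8 eye in hook mm [-4.6  0.2 -2.3] F hook [ 1.5 -0.7 -3.6] T [-0.02 -0.02  0.02] down [-1.3e-03 -5.0e-04 -1.0e+00] jaw 68.37 w 0.584
```

Emit:
arm_command --plan '[[[0.001, 0, 0], [0, 0, 0]], [[0.002, -0.0001, 0], [0, 0, 0]], [[0.003, -0.0003, 0], [0, 0, 0]], [[0.003, -0.0003, 0], [0, 0, 0]]]'

```text
clock: 19.2
position: [0.6987, 0.2643, 0.1665]
ee_rot: [-1.551, 0.297, -0.296]
force: [0.0, 0.2, -2.3]
width: 0.588
```

Run:
```python
from h import *
st()
```

```text
t 19.2 eye in hook mm [-7.9  0.1 -1.7] F hook [ 0.  -0.2 -2.3] T [-0.01 -0.04  0.01] down [-7.e-04 -4.e-04 -1.e+00] jaw 68.36 w 0.588
```

Emit:
arm_command --plan '[[[0.0005, -0.0001, 0], [0, 0, 0]], [[0.001, -0.0002, 0], [0, 0, 0]], [[0.001, -0.0002, 0], [0, 0, 0]]]'

```text
clock: 19.5
position: [0.6995, 0.264, 0.1667]
ee_rot: [-1.551, 0.297, -0.296]
force: [0.1, 0.7, -2.3]
width: 0.583
```

Emit:
arm_command --plan '[[[0.0005, -0.0001, 0], [0, 0, 0]], [[0.0007, -0.0001, 0], [0, 0, 0]], [[0.0007, -0.0001, 0], [0, 0, 0]]]'

```text
clock: 19.8
position: [0.7001, 0.2638, 0.1667]
ee_rot: [-1.551, 0.297, -0.295]
force: [-0.3, 0.9, -1.8]
width: 0.584
```

Run:
```python
from h import *
st()
```

```text
t 19.8 eye in hook mm [-9.3  0.1 -1.5] F hook [ 0.6 -0.7 -1.8] T [ 0.03  0.18 -0.04] down [-1.1e-03 -4.0e-04 -1.0e+00] jaw 68.37 w 0.584
```

Emit:
arm_command --plan '[[[0.0003, -0.0001, 0], [0, 0, 0]], [[0.0005, -0.0001, 0], [0, 0, 0]], [[0.0005, -0.0001, 0], [0, 0, 0]]]'

```text
clock: 20.1
position: [0.7005, 0.2636, 0.1668]
ee_rot: [-1.551, 0.297, -0.295]
force: [-0.6, 1.3, -2.5]
width: 0.583
```

Run:
```python
from h import *
st()
```

```text
t 20.1 eye in hook mm [-9.8  0.1 -1.4] F hook [ 1.  -1.  -2.5] T [0.04 0.12 0.01] down [-1.e-03 -4.e-04 -1.e+00] jaw 68.37 w 0.583
```

Emit:
arm_command --plan '[[[0.0003, 0, 0], [0, 0, 0]], [[0.0006, -0.0001, 0], [0, 0, 0]], [[0.0006, -0.0001, 0], [0, 0, 0]]]'

```text
clock: 20.4
position: [0.7008, 0.2635, 0.1668]
ee_rot: [-1.551, 0.297, -0.295]
force: [-2.5, 1.7, -1.1]
width: 0.589
```

Run:
```python
from h import *
st()
```

```text
t 20.4 eye in hook mm [-10.1   0.1  -1.4] F hook [ 3.  -0.7 -1.1] T [0.1  0.5  0.04] down [-1.7e-03 -3.0e-04 -1.0e+00] jaw 68.39 w 0.589
```

Emit:
arm_command --plan '[[[0.0003, 0, 0], [0, 0, 0]], [[0.0003, 0, 0], [0, 0, 0]], [[0.0003, 0, 0], [0, 0, 0]], [[0.0003, 0, 0], [0, 0, 0]], [[0.0003, 0, 0], [0, 0, 0]]]'

```text
clock: 20.9
position: [0.7009, 0.2636, 0.1668]
ee_rot: [-1.551, 0.297, -0.294]
force: [-5.8, 0.9, -0.9]
width: 0.585
```

Run:
```python
from h import *
st(); w=get_image('wrist');save(w,'w10.png',(140,0,372,120),3.4); st()
```

```text
t 20.9 eye in hook mm [-10.2   0.   -1.3] F hook [ 5.7  1.3 -0.9] T [0.19 0.93 0.09] down [-2.e-03 -2.e-04 -1.e+00] jaw 68.39 w 0.585
t 20.95 eye in hook mm [-10.2   0.   -1.3] F hook [ 5.9  0.5 -1.5] T [0.25 0.91 0.1 ] down [-1.9e-03 -2.0e-04 -1.0e+00] jaw 68.39 w 0.581
```

View pics/w10.png

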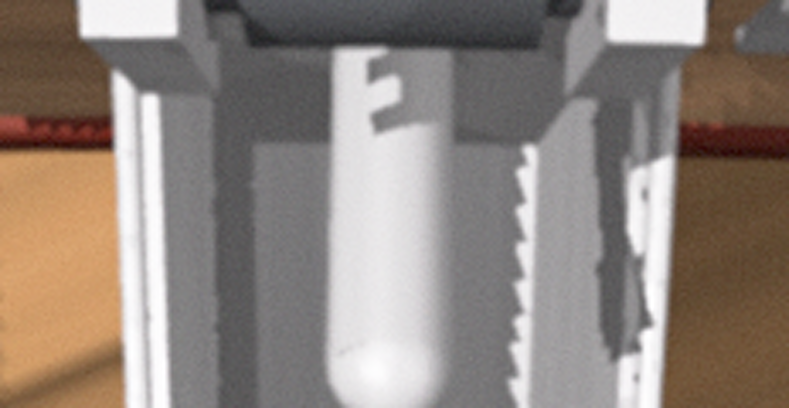

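Emit:
arm_command --plan '[[[-0.0003, 0, 0], [0, 0, 0]], [[-0.0003, 0, 0], [0, 0, 0]], [[-0.0003, 0, 0], [0, 0, 0]], [[-0.0003, 0, 0], [0, 0, 0]], [[-0.0003, 0, 0], [0, 0, 0]]]'

```text
clock: 21.45
position: [0.7009, 0.2635, 0.1668]
ee_rot: [-1.551, 0.297, -0.295]
force: [-4.6, 1.6, -1.6]
width: 0.587
```

Emit:
arm_command --plan '[[[0, 0, 0], [0, 0, 0]], [[0, 0, 0], [0, 0, 0]], [[0, 0, 0], [0, 0, 0]], [[0, 0, 0], [0, 0, 0]], [[0, 0, 0], [0, 0, 0]]]'

```text
clock: 21.95
position: [0.7009, 0.2635, 0.1669]
ee_rot: [-1.551, 0.297, -0.295]
force: [-4.6, 1.9, -0.9]
width: 0.584
```

Emit:
arm_command --plan '[[[-0.002, 0.0004, 0], [0, 0, 0]], [[-0.004, 0.0008, 0], [0, 0, 0]], [[-0.006, 0.0012, 0], [0, 0, 0]], [[-0.008, 0.0016, 0], [0, 0, 0]], [[-0.0095, 0.0018, 0], [0, 0, 0]]]'

```text
clock: 22.45
position: [0.6922, 0.2669, 0.165]
ee_rot: [-1.551, 0.297, -0.296]
force: [7.7, -3.1, -4.9]
width: 0.587
```

Emit:
arm_command --plan '[[[0, 0, 0], [0, 0, 0]], [[0, 0, 0], [0, 0, 0]]]'

```text
clock: 22.65
position: [0.6923, 0.2668, 0.165]
ee_rot: [-1.551, 0.297, -0.296]
force: [0.6, -0.8, -2.9]
width: 0.587
```

Run:
```python
from h import *
st()
```

```text
t 22.65 eye in hook mm [-1.   0.2 -3.2] F hook [-0.8  0.6 -2.9] T [-0.09 -0.22 -0.01] down [-1.e-03 -5.e-04 -1.e+00] jaw 68.36 w 0.587
```

Emit:
arm_command --plan '[[[-0.0003, 0.0003, 0], [0, 0, 0]], [[-0.0003, 0.0006, 0], [0, 0, 0]], [[-0.0003, 0.0006, 0], [0, 0, 0]]]'

```text
clock: 22.95
position: [0.6923, 0.2668, 0.1648]
ee_rot: [-1.551, 0.297, -0.296]
force: [1.4, -1.4, -0.1]
width: 0.581
```

Emit:
arm_command --plan '[[[0, 0.0003, 0], [0, 0, 0]], [[0, 0.0003, 0], [0, 0, 0]], [[0, 0.0003, 0], [0, 0, 0]]]'

```text
clock: 23.25
position: [0.6923, 0.2669, 0.1647]
ee_rot: [-1.551, 0.296, -0.296]
force: [2.3, -1.1, 2.4]
width: 0.588
```

Run:
```python
from h import *
st()
```

```text
t 23.25 eye in hook mm [-1.   0.1 -3.6] F hook [-2.5  0.2  2.4] T [-0.28 -0.14  0.03] down [-2.e-04 -3.e-04 -1.e+00] jaw 68.36 w 0.588
```

Emit:
arm_command --plan '[[[0.0002, -0.0004, 0], [0, 0, 0]], [[0.0002, -0.0004, 0], [0, 0, 0]], [[0.0002, -0.0004, 0], [0, 0, 0]]]' --squeeze 15

```text
clock: 23.55
position: [0.6923, 0.267, 0.1646]
ee_rot: [-1.551, 0.297, -0.296]
force: [2.3, -1.3, 0.5]
width: 0.589
```

Emit:
arm_command --plan '[[[0, 0, 0], [0, 0, 0]], [[0, 0, 0], [0, 0, 0]], [[0, 0, 0], [0, 0, 0]], [[0, 0, 0], [0, 0, 0]]]' --squeeze 3

```text
clock: 23.95
position: [0.6922, 0.2669, 0.1646]
ee_rot: [-1.551, 0.297, -0.296]
force: [2.8, -2.2, 1.2]
width: 0.589
```

Run:
```python
from h import *
st()
```

```text
t 23.95 eye in hook mm [-0.9  0.1 -3.6] F hook [-3.4  1.   1.2] T [-0.22 -0.58 -0.1 ] down [-8.e-04 -4.e-04 -1.e+00] jaw 68.37 w 0.589
```

Now open gradually, staying in place.

Emit:
arm_command --plan '[[[0, 0, 0], [0, 0, 0]], [[0, 0, 0], [0, 0, 0]], [[0, 0, 0], [0, 0, 0]], [[0, 0, 0], [0, 0, 0]], [[0, 0, 0], [0, 0, 0]]]' --fingers -0.45

```text
clock: 24.45
position: [0.692, 0.2671, 0.1645]
ee_rot: [-1.551, 0.297, -0.295]
force: [-0.3, 0.0, 0.5]
width: 0.719
```

Run:
```python
from h import *
st(); w=get_image('wrist');save(w,'w11.png',scale=1.5)
```

```text
t 24.45 eye in hook mm [-0.6  0.  -3.7] F hook [0.3 0.1 0.5] T [-0.05  0.02  0.01] down [-1.4e-03 -4.0e-04 -1.0e+00] jaw 68.38 w 0.719
```

View pics/w11.png

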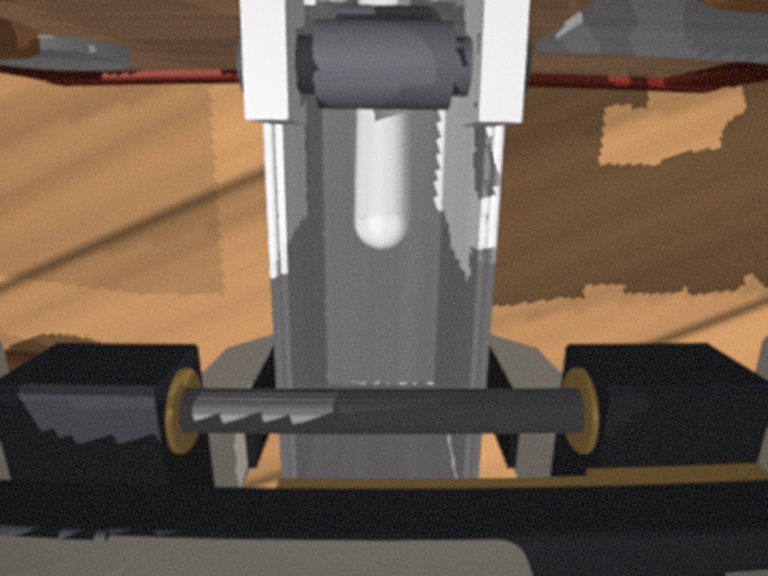

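Emit:
arm_command --plan '[[[0, -0.008, 0], [0, 0, 0]], [[0, -0.02, 0], [0, 0, 0]], [[0, -0.035, 0], [0, 0, 0]], [[0.005, -0.06, 0], [0, 0, 0]], [[0.02, -0.09, 0], [0, 0, 0]]]'

```text
clock: 25.0
position: [0.7099, 0.2608, 0.2565]
ee_rot: [-1.551, 0.296, -0.293]
force: [-0.2, -0.6, 1.0]
width: 0.728
```

Emit:
arm_command --plan '[[[0.03, -0.03, 0], [0, 0, 0]], [[0.05, -0.07, 0], [0, 0, 0]], [[0.05, -0.1, 0], [0, 0, 0]], [[0.05, -0.1, 0], [0, 0, 0]]]'

```text
clock: 25.4
position: [0.7593, 0.2402, 0.3617]
ee_rot: [-1.547, 0.29, -0.303]
force: [0.9, 0.4, 0.5]
width: 0.726
```

Run:
```python
from h import *
st(); s,w=snap('wrist','w12');a=get_image('scene');save(a,'sc12.png',scale=1.5);save(a,'sc12z.png',(350,90,480,200),6)
```

```text
t 25.4 eye in hook mm [-72.8   0.2 192.6] F hook [-0.7 -0.7  0.5] T [ 0.01  0.01 -0.02] down [ 0.0083  0.0013 -1.    ] jaw 68.32 w 0.726
```

View pics/w12.png

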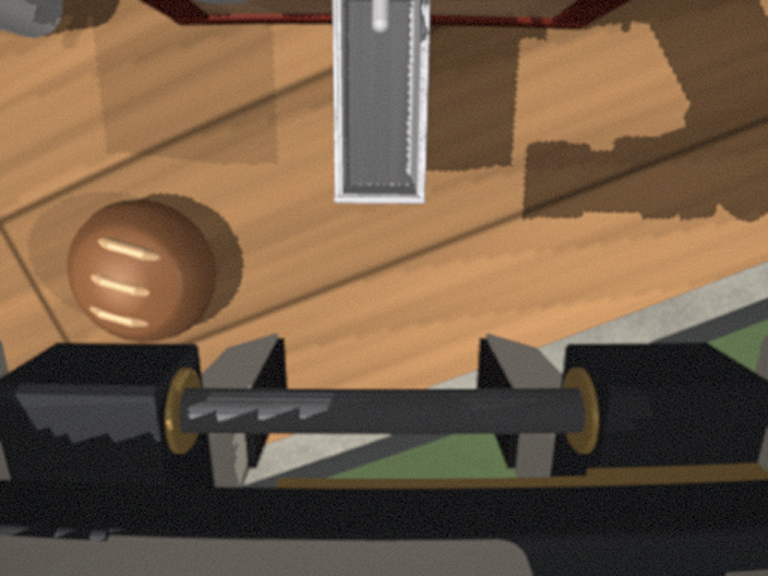

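View pics/sc12.png

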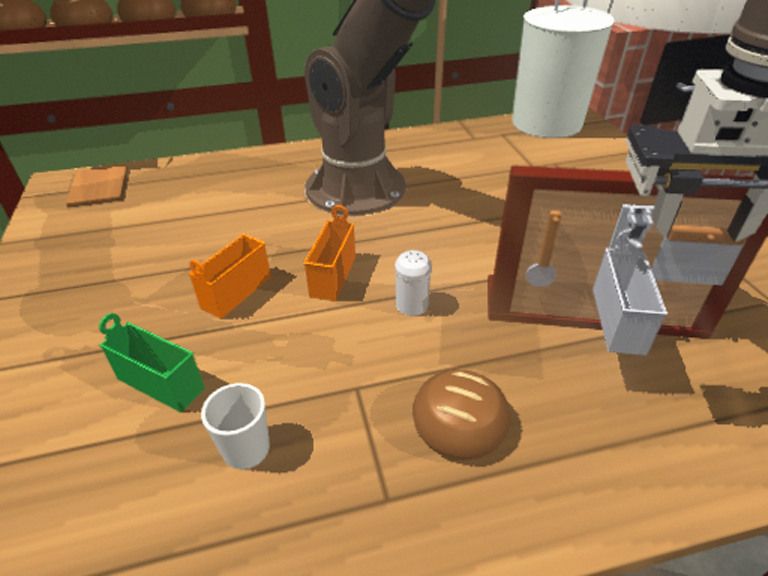

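The caddy hangs on the hook at scene (420,190), and everything else on the counter is where it was. One closer check, then hand in.

View pics/sc12z.png

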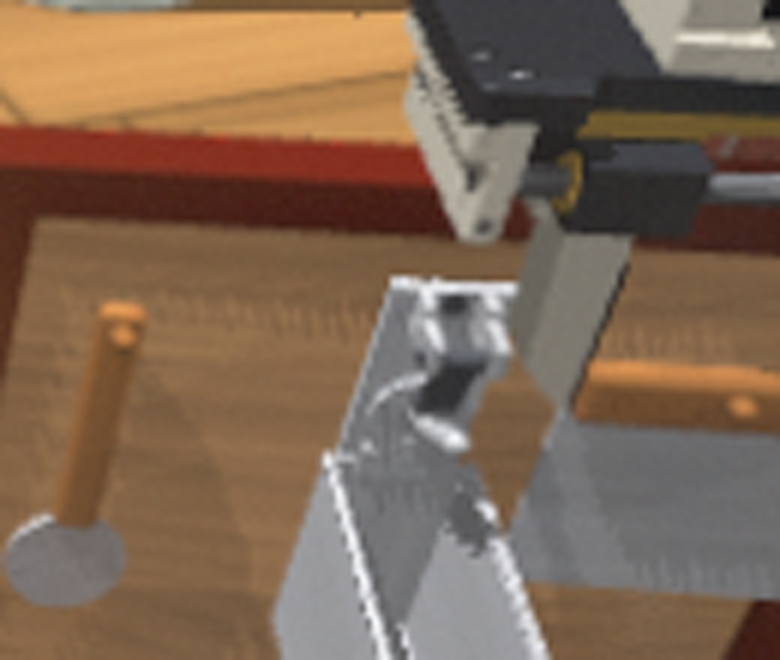

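Emit:
arm_command --plan '[[[0.03, -0.01, 0], [0, 0, 0]], [[0.03, -0.01, 0], [0, 0, 0]], [[0.03, -0.01, 0], [0, 0, 0]], [[0.03, -0.01, 0], [0, 0, 0]], [[0.03, -0.01, 0], [0, 0, 0]]]'

```text
clock: 26.0
position: [0.7846, 0.231, 0.3646]
ee_rot: [-1.551, 0.296, -0.294]
force: [-0.9, -0.2, 0.1]
width: 0.726
```

Run:
```python
from h import *
a=get_image('scene')
def cad(x,y,z): 
    X=HK+EX*(x-70)/1000+EY*y/1000+[0,0,(z-107-3)/1000]; return proj(a,X)[0].round(1)
im=cv2.resize(a['color'][90:250,370:480,::-1].copy(),None,fx=5,fy=5,interpolation=cv2.INTER_CUBIC)
for c in [(-70,27,85),(-70,-27,85),(-70,27,0),(-70,-27,0),(70,27,85),(70,-27,85),(70,0,107)]:
    q=(cad(*c)-[370,90]+.5)*5; cv2.circle(im,tuple(int(v) for v in q),3,(0,0,255),-1)
cv2.imwrite('pics/fin.png',im[:600]); print(im.shape); st()
```

```text
(800, 550, 3)
t 26.05 eye in hook mm [-100.1   -0.6  196.6] F hook [-0.  -0.6 -0.2] T [ 0.    0.01 -0.02] down [-1.1e-03  1.0e-04 -1.0e+00] jaw 68.42 w 0.726
```

View pics/fin.png

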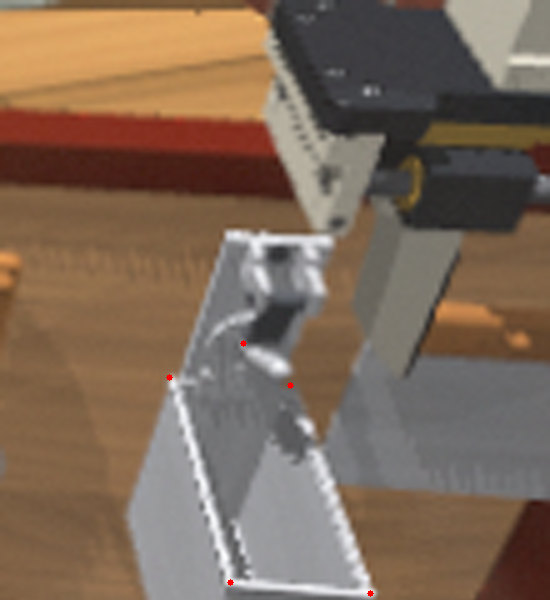

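The close-up shows the dark flap hanging in front of the ring, as it did at the start, with the peg tip through the eye. The rim corners lie on the predicted home pose. Handing in.

```bash
python3 -c "
from h import *
print(sign_off())"
```

```text
the job is handed in; nothing more can be done
None
```

The steel caddy is hanging on the keeper hook with the flap shut behind its eye, and I handed the job in at about 26 s of the 72 s. I gripped it near the end without the eye.

- **Pushing in:** I slid the eye along the peg without feeling any resistance until it bore on the back plate with about 7 N. I then let it down until the peg carried the weight, pressing at most about 10 N.
- **Pull test:** After about 9 mm of play the shut flap stopped the eye. I held a pull of about 5 N for around 1.5 s, with a peak reading of 5.9 N.
- **Release:** I eased the caddy back to the plate, with one brief reading of about 8 N on contact. I lowered it onto the peg, opened the gripper and backed away.

**Last checks:**
- The wrist force was about 0 after the fingers opened.
- The rim matched its predicted home position to within a couple of pixels.
- The flap hangs in front of the ring as it did at the start.
- The other things stood where they were.

**Disagreements:** The measured home position was about 1 mm off my vision estimate along the peg and about 0.7 mm off in height, within the camera calibration. The arm hid the flap from the scene camera during the push, so I confirmed it was shut by the pull test and the pictures afterwards.

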